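# Load the sprung screw-carton magazine and hold it down

### The job

On the carton already lying in the sprung magazine, stack first the deep carton and then the shallow one, each squarely with its edges flush. Then push the whole column down through the top carton until the platform sits hard on its stop pins, without crushing the cartons, and finish while still holding it down there, as if for a workmate to swing the catch over. Leave the small carton and everything else on the bench where it is.

Things in the scene. Friction and masses are not known exactly. Their poses are not given: they have to be found in the camera images.
- magazine: the sprung carton magazine, screwed to the bench, a flat dark steel base 200 x 110 x 12 mm (x from -80 to 120 mm) with a sprung aluminium platform and, at x 98, y 44 mm (a corner of the base), one upright catch post (12 x 16 mm, 212 mm high; a short steel catch near its top points away from the platform, reaching x 138 mm). Origin on the bench directly under the platform's centre; x runs along the base towards the end with the post, z up
- platform_top (a point): centre of the top face of the sprung platform (plate 104 x 74 x 8 mm), 75 mm above the bench when up; same axes as the magazine
- platform (a joint): how far the platform is pressed down, m: 0 = fully up, 0.025 = hard down on its four stop pins. The spring pushes up with about 6 N at 0 and 16 N at 0.025 (the platform's own weight already taken off); the weight of the cartons helps to press, so the hand must add about 8 to 12 N to reach the stop; the platform springs back up if let go
- first_center (a point): centre of the carton already lying on the platform, 90 x 60 x 45 mm (x, y, z); x along the 90 mm side, y along the 60 mm side, z up (a half turn looks the same). Cardboard, closed, rigid, 0.14 to 0.26 kg; it may lie a few mm and degrees off the platform's centre, which is fine
- deep_center (a point): centre of the deep carton, loose on the bench, 90 x 60 x 55 mm (x, y, z); x along the 90 mm side, y along the 60 mm side, z up (a half turn looks the same). Cardboard, closed, rigid, 0.17 to 0.33 kg
- shallow_center (a point): centre of the shallow carton, loose on the bench, 90 x 60 x 35 mm (x, y, z); x along the 90 mm side, y along the 60 mm side, z up (a half turn looks the same). Cardboard, closed, rigid, 0.12 to 0.24 kg
- small_center (a point): a smaller carton of the same board, 55 x 40 x 40 mm, not part of the job; its centre
- jar_c (a point): a clear jar, diameter 70, height 90 mm, not part of the job; its centre
- glue_c (a point): a white glue bottle, diameter 56, height 170 mm, not part of the job; its centre
- tape_c (a point): a tape measure, about 80 x 34 x 50 mm, not part of the job; its centre
- offcut_c (a point): a flat wood offcut, 110 x 45 x 20 mm, not part of the job; its centre
- driver_grip (a point): a screwdriver lying flat, 200 mm long, not part of the job; a point on its handle
- tin_c (a point): a paint tin, diameter 100, height 110 mm, not part of the job; its centre
Things that resemble listed ones, but are neither listed nor needed, are in the scene too. What is shaped like the part that bears shallow_center but blue or turquoise is not meant.

How it is judged:
By the outcome, as a careful person would: the job done as asked, in the order asked, and still so for the second after the job is handed in, while the arm keeps its last pose, push and grip.
It also fails if it takes over 72 s, if anything falls off the work surface, if the arm or the gripper's body presses on something with over 40 N, if the wrist force passes 120 N, or if a joint passes its speed limit or range.

### The arm

A 6-joint arm with a two-finger parallel gripper is mounted at the origin on the work surface. World frame = base frame: x ahead of the robot, y to its left, z up, the work surface at z = 0. Lengths are in m, angles in rad, forces in N, time in s.
With the tool pointing down it reaches from about 0.425 to 0.95 m from the base axis. Payload 3.5 kg.
Tool frame: the origin (TCP) lies midway between the tips of the shut fingers; the grasp point (between the pads) lies 19 mm behind it; z points along the fingers, x is the direction in which the jaws open and shut, and the axes are right-handed (so a half turn about z gives the same grasp; the last joint's range is limited). The gripper opens to 85 mm and grips with 20 to 120 N. Pads are 22 mm wide; open, the fingers measure 114 mm over their backs; the gripper's body (76 mm by 85 mm) begins 54 mm behind the grasp point. The pads swing forward as they close: fully open they stand 13 mm farther back than shut.
Start: joints at [1.015, 0.286, 1.577, -0, 1.279, -0.15], TCP at [0.266, 0.62, 0.231] pointing down, gripper open.
Joint ranges: [-2.77, 2.77], [-0.9, 2.22], [0.21, 2.48], [-1.53, 4.67], [0.24, 2.81], [-2.84, 2.84]. Speed limits (rad/s): [2.79, 2.79, 3.14, 3.14, 3.14, 3.14].

### API

Orientations are given as a unit quaternion [x, y, z, w].
In Python, from plant import readout, optics, ctrl gives the robot as it stands. The module is installed in compiled form; this text tells all that it offers.
- The arm moves only by the shell command python3 -m crank 'ROWS' [OPENING] [FORCE]. ROWS is text: rows parted by semicolons, each of 6 numbers parted by spaces: the shift along the tool's x, y, z in mm, then the turn, a rotation vector about the tool's x, y, z in rad. In form: dx dy dz ax ay az; .... A call has 1 to 5 rows; each row shifts and turns the commanded pose from where the row before left it, along the tool's axes as they then stand; what a row does not reach is not made up. A row lasts 1/8 s, in which the tool goes at most 62.5 mm and 10.7 degrees, less where a joint would pass 70% of its speed; a pose out of reach is approached as far as the arm can. A call is refused whole if a number of a shift passes 62.5 or a number of a turn 0.188, either way. A call with a gripper value outside its range is refused whole. OPENING is the opening, from -1 (shut) to 1 (fully open), set as the call begins (- or left out, the last holds). The fingers move at their own pace and stop on an object; FORCE is the grip in N (left out, the last holds). Time passes only in rows, so rows that do not move let the fingers close. It gives the time, the measured TCP pose, the force and the opening at its end, in the units of the state.
- readout.get_state(): the state, without advancing time (a new reading comes with each control period).
- optics.read_camera(name): name is "scene" or "side" or "wrist"; returns the picture (420x560x3 uint8, red, green, blue); there is no depth.
- optics.calibration(name): a dict with "mtx" (3x3 intrinsics, pixels), "dist_coeffs" ([k1, k2, p1, p2, k3] as OpenCV has them; the pictures are not rectified), "rvec" (rotation vector, rad) and "tvec" (3), from world to camera coordinates, as OpenCV has them; the wrist camera has in their place "tool_from_camera" (4x4, takes a point from camera to tool coordinates, whose origin is the TCP and whose axes are the tool frame's). Camera axes: x right, y down, z forward; pixel columns grow to the right and rows downward; lengths in m; the calibration is good to about 2 mm. A picture is of the moment at which its call begins: read the wrist's pose just before it. calibration takes no time and is no camera call.
- ctrl.sign_off(): hands the job in, once; it reports no verdict.
Trained networks look in the newest picture that a camera, given by its name, has taken for a name from the list of things; names that differ only in an ending like _2 or _b are one class to them, and where a whole thing is asked for, a point or a joint stands for the part that bears it (a point fixed in the world has none). Each returns a list of dicts, best first, with "p" (0 to 1); they miss things now and then, are a little off and sometimes report something else, mostly with a low value. They report only what shows in the picture. A call takes as long as a camera call. They do not tell look-alikes from the thing itself.
- optics.recognise(camera, thing): "xy" ([column, row] as shares, 0 to 1, of the picture: columns of its width, rows of its height, amid what is visible of it).
The state is a dict: "time": time; "qpos": joint angles; "dq": joint speeds; "joint_efforts": joint torques, N m; "eef_pos": TCP position; "tcp_rot": TCP orientation; "contact_force": force on the tool from outside, world axes, zero at the start; "wrist_torque": the same for the moment, N m; "opening": opening from 0.0 (shut) to 1.0 (fully open).
Only numpy, scipy, OpenCV 4.12 (cv2) and the standard library are available. Lean on these libraries where they do the work, as an engineer would, in place of code of your own. Each camera call takes 0.05 s, during which the arm holds its last target.

## Working session

There is one attempt and no reset: what is moved stays moved. The work goes in short steps, Python scripts to look and compute and a shell command to move; the robot and the scene stay as the last step left them, time stands still between calls to the robot, and variables do not carry over. Pictures are saved under pics/ and viewed, and the job is handed in when it is done.

```bash
ls; mkdir -p pics; python3 - <<'E'
from plant import readout, optics
import cv2, numpy as np
print(readout.get_state())
for c in ("scene","side","wrist"):
    im=optics.read_camera(c); cv2.imwrite(f"pics/{c}0.png",im[:,:,::-1])
    k=optics.calibration(c); print(c,k)
E
```

```text
pics
{'time': 0.0, 'qpos': array([ 1.01501959e+00,  2.87199414e-01,  1.57818537e+00,  7.87908595e-06,
        1.27857725e+00, -1.49992991e-01]), 'dq': array([-0.00257533,  0.00097156, -0.00032429, -0.00041101, -0.00101453,
       -0.00072209]), 'joint_efforts': array([ 1.05745883e-03, -4.06000364e+01, -2.92615181e+01, -1.43444977e-04,
        5.93526711e-03, -4.43350530e-06]), 'eef_pos': array([0.26606603, 0.61963706, 0.22992014]), 'tcp_rot': array([ 8.35086557e-01,  5.50117296e-01, -1.07717782e-03,  4.93143205e-04]), 'contact_force': array([-0.50520001, -0.35928795,  0.35181078]), 'wrist_torque': array([ 0.019326  , -0.00340618,  0.03740821]), 'opening': 0.998324946660495}
scene {'mtx': array([[423.59457901,   0.        , 281.7935524 ],
       [  0.        , 423.59457901, 206.25625732],
       [  0.        ,   0.        ,   1.        ]]), 'dist_coeffs': array([0.00551317, 0.        , 0.        , 0.        , 0.        ]), 'rvec': array([ 1.67733977,  1.92913474, -0.73130895]), 'tvec': array([ 0.03850693, -0.31458044,  1.57799963])}
side {'mtx': array([[380.74937083,   0.        , 285
[... 231 characters left out ...]
, -0.94292601,  0.32568242]), 'tvec': array([-0.34051342,  0.3298882 ,  0.986594  ])}
wrist {'mtx': array([[367.33592697,   0.        , 276.9850544 ],
       [  0.        , 367.33592697, 210.15946664],
       [  0.        ,   0.        ,   1.        ]]), 'dist_coeffs': array([0.00170927, 0.        , 0.        , 0.        , 0.        ]), 'tool_from_camera': array([[ 9.99999596e-01, -1.94878381e-05, -8.98835185e-04,
         2.49508916e-04],
       [ 3.10706542e-04,  9.45654217e-01,  3.25173809e-01,
        -8.41300540e-02],
       [ 8.43650349e-04, -3.25173957e-01,  9.45653841e-01,
        -1.42048837e-01],
       [ 0.00000000e+00,  0.00000000e+00,  0.00000000e+00,
         1.00000000e+00]])}
```

View pics/scene0.png

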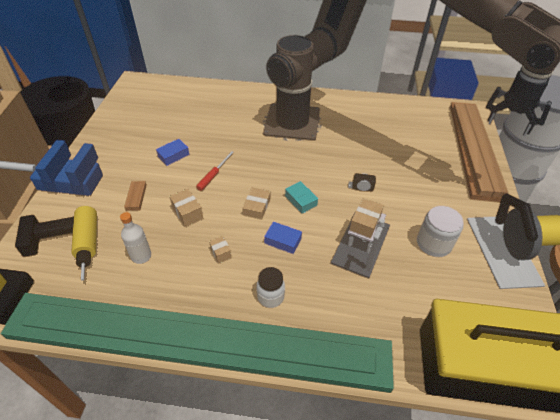

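View pics/side0.png

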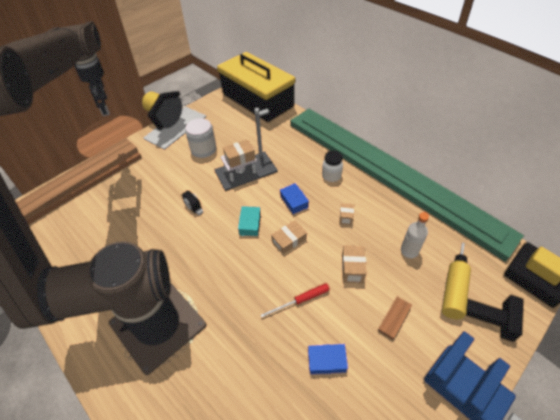

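View pics/wrist0.png

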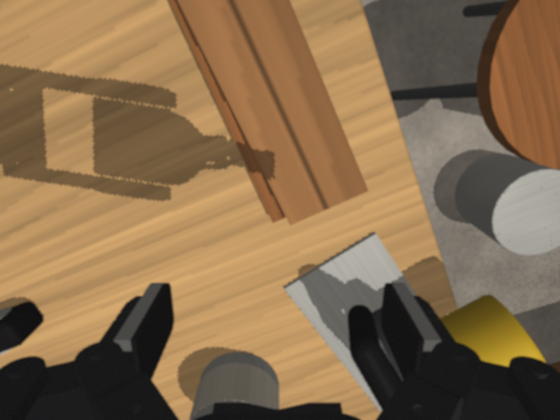

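Scene: magazine with the first carton at about (367,218), brown cartons at (187,207) and (257,203), the small one at (221,249). The blue and turquoise ones are decoys. Next I measure positions.

```bash
cat > h.py <<'E'
import numpy as np, cv2
from scipy.spatial.transform import Rotation as R
from plant import readout, optics
def cam(name, st=None):
    k=optics.calibration(name)
    if name=="wrist":
        st=st or readout.get_state()
        T=np.eye(4); T[:3,:3]=R.from_quat(st["tcp_rot"]).as_matrix(); T[:3,3]=st["eef_pos"]
        C=np.linalg.inv(T@k["tool_from_camera"])
        return k["mtx"],k["dist_coeffs"],C[:3,:3],C[:3,3]
    return k["mtx"],k["dist_coeffs"],cv2.Rodrigues(np.array(k["rvec"]))[0],np.array(k["tvec"])
def ray(c,uv):
    m,d,Rm,t=c
    p=cv2.undistortPoints(np.array(uv,float).reshape(-1,1,2),m,d).reshape(-1,2)
    v=np.c_[p,np.ones(len(p))]@Rm
    return -Rm.T@t, v
def onplane(c,uv,z):
    o,v=ray(c,uv); s=(z-o[2])/v[:,2]; return o+s[:,None]*v
def proj(c,P):
    m,d,Rm,t=c
    return cv2.projectPoints(np.array(P,float).reshape(-1,1,3),cv2.Rodrigues(Rm)[0],t,m,d)[0].reshape(-1,2)
def tri(c1,u1,c2,u2):
    o1,v1=ray(c1,u1);o2,v2=ray(c2,u2);v1=v1[0]/np.linalg.norm(v1[0]);v2=v2[0]/np.linalg.norm(v2[0])
    A=np.c_[v1,-v2]; s=np.linalg.lstsq(A,o2-o1,rcond=None)[0]
    a=o1+s[0]*v1;b=o2+s[1]*v2
    return (a+b)/2,np.linalg.norm(a-b)
def save(im,n): cv2.imwrite(f"pics/{n}.png",im[:,:,::-1])
E
python3 - <<'E'
from h import *
S=cam("scene");D=cam("side")
optics.read_camera("scene");optics.read_camera("side")
sz=np.array([560,420])
for n,z in [("magazine",0),("platform_top",.075),("first_center",.0975),("deep_center",.0275),("shallow_center",.0175),("small_center",.02),("jar_c",.045),("glue_c",.085),("tin_c",.055),("tape_c",.025),("driver_grip",.015)]:
    for c,C in (("scene",S),("side",D)):
        for r in optics.recognise(c,n)[:4]:
            uv=np.array(r["xy"])*sz
            print(n,c,round(r["p"],2),uv.round(),onplane(C,uv,z)[0].round(3))
print(readout.get_state()["time"])
E
```

```text
magazine scene 0.9 [358. 251.] [0.56  0.253 0.   ]
magazine side 0.88 [248. 172.] [0.54  0.251 0.   ]
magazine side 0.47 [236. 166.] [0.528 0.304 0.   ]
platform_top scene 0.64 [364. 236.] [0.567 0.257 0.075]
platform_top scene 0.6 [366. 215.] [0.489 0.262 0.075]
platform_top side 0.55 [237. 168.] [0.482 0.23  0.075]
first_center scene 0.94 [366. 217.] [0.518 0.26  0.098]
first_center scene 0.52 [358. 250.] [0.631 0.241 0.098]
first_center side 0.73 [242. 151.] [0.532 0.261 0.098]
deep_center scene 0.87 [185. 207.] [ 0.492 -0.261  0.028]
deep_center scene 0.45 [271. 291.] [0.737 0.033 0.027]
deep_center scene 0.2 [442. 230.] [0.474 0.485 0.027]
deep_center side 0.25 [332. 165.] [0.751 0.045 0.028]
shallow_center scene 0.93 [279. 240.] [0.567 0.032 0.017]
shallow_center scene 0.82 [174. 150.] [ 0.238 -0.377  0.017]
shallow_center scene 0.73 [255. 205.] [ 0.446 -0.059  0.017]
shallow_center scene 0.72 [299. 195.] [0.386 0.066 0.017]
shallow_center side 0.88 [287. 239.] [ 0.429 -0.058  0.017]
shallow_center side 0.75 [248. 220.] [0.392 0.077 0.017]
shallow_center side 0.75 [327. 360.] [
[... 383 characters left out ...]
.] [0.738 0.045 0.045]
glue_c scene 0.91 [135. 239.] [ 0.67  -0.332  0.085]
glue_c scene 0.32 [222. 250.] [ 0.67  -0.102  0.085]
glue_c side 0.57 [417. 238.] [ 0.652 -0.35   0.085]
tin_c scene 0.93 [440. 230.] [0.498 0.469 0.055]
tin_c side 0.64 [201. 135.] [0.512 0.475 0.055]
tape_c scene 0.68 [361. 183.] [0.313 0.256 0.025]
tape_c scene 0.3 [364. 237.] [0.529 0.266 0.025]
tape_c side 0.72 [345. 215.] [ 0.614 -0.127  0.025]
tape_c side 0.71 [190. 201.] [0.308 0.267 0.025]
tape_c side 0.63 [202. 136.] [0.53  0.505 0.025]
driver_grip scene 0.63 [205. 181.] [ 0.366 -0.234  0.015]
driver_grip side 0.62 [200. 135.] [0.533 0.523 0.015]
driver_grip side 0.61 [307. 295.] [ 0.338 -0.226  0.015]
1.35
```

```bash
python3 - <<'E'
from h import *
im=optics.read_camera("scene")
a=cv2.resize(im[170:280,150:310],None,fx=5,fy=5,interpolation=cv2.INTER_CUBIC)
save(a,"z1")
a=cv2.resize(im[180:290,310:450],None,fx=5,fy=5,interpolation=cv2.INTER_CUBIC)
save(a,"z2")
E
```

```text
(no output)
```

View pics/z1.png

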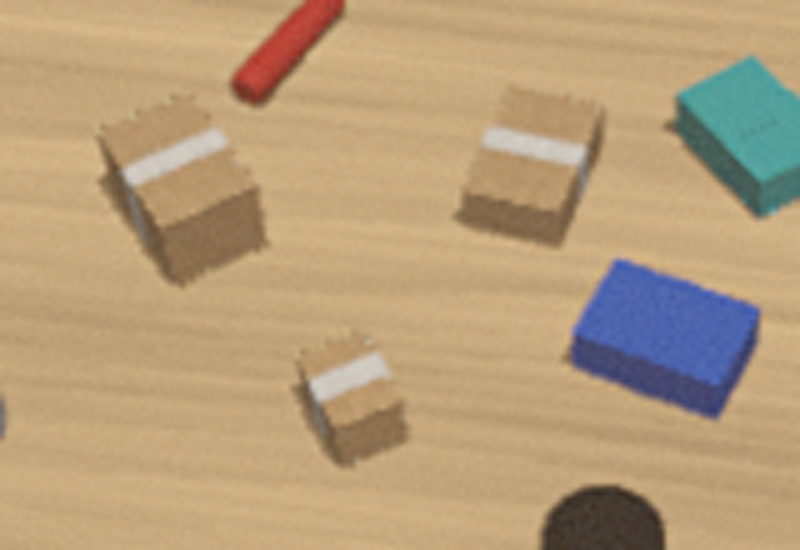

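View pics/z2.png

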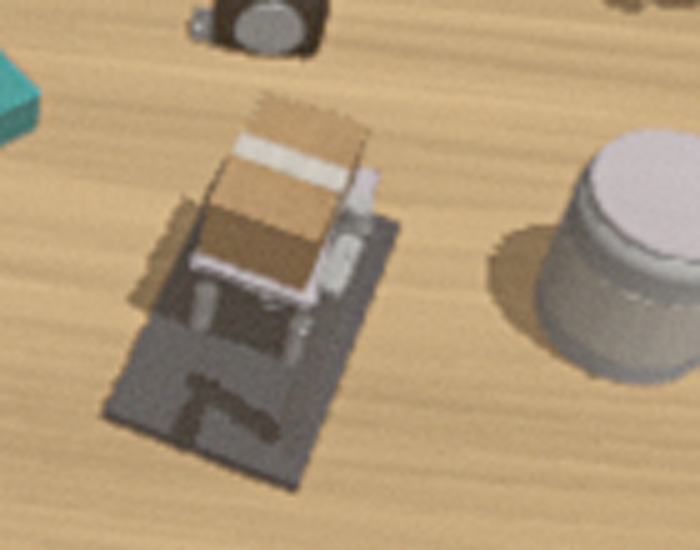

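```bash
python3 - <<'E'
from h import *
im=optics.read_camera("side")
x0,y0=185,85
a=cv2.resize(im[y0:y0+120,x0:x0+160],None,fx=5,fy=5,interpolation=cv2.INTER_CUBIC)
save(a,"z3")
a=cv2.resize(im[180:300,230:390],None,fx=5,fy=5,interpolation=cv2.INTER_CUBIC)
save(a,"z4")
D=cam("side");print(onplane(D,[[262,165]],.012)); S=cam("scene")
p=onplane(D,[[262,165]],.012)[0]; print(proj(S,[p,p+[0,0,.2]]))
E
```

```text
[[0.59120539 0.23214809 0.012     ]]
[[350.85770062 256.41861836]
 [361.83685761 207.59245673]]
```

View pics/z3.png

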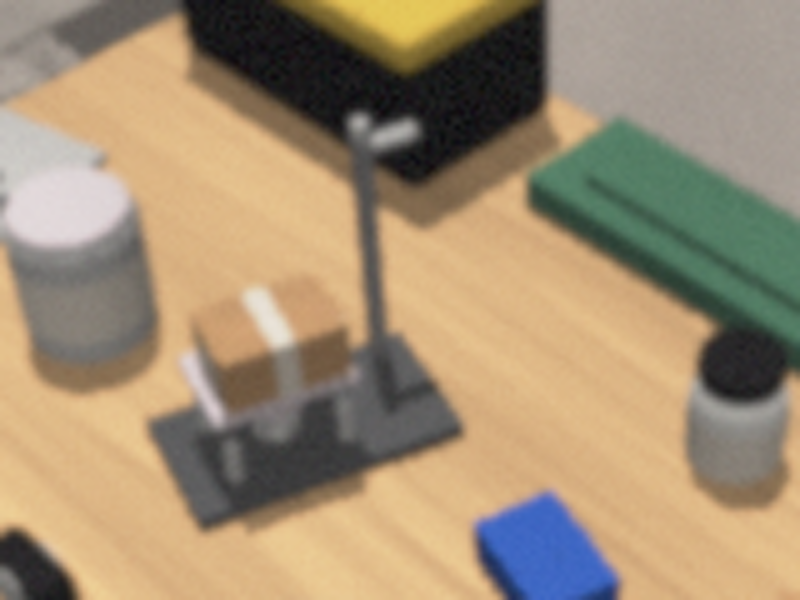

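View pics/z4.png

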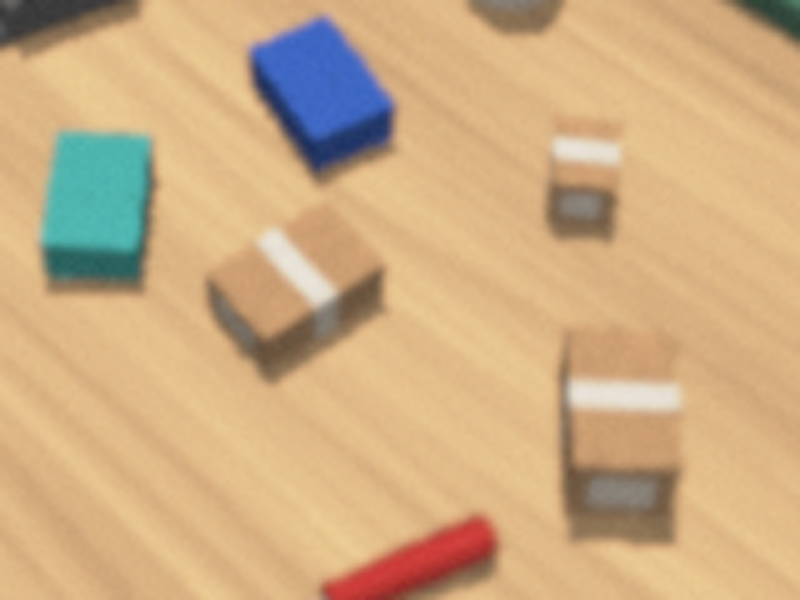

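```bash
python3 - <<'E'
from h import *
S=cam("scene");D=cam("side")
f=lambda x,y:[185+x/5,85+y/5]
g=lambda x,y:[310+x/5,180+y/5]
print("side base",onplane(D,[f(460,428),f(402,335),f(150,425),f(205,525)],.012).round(3).tolist())
print("scene base",onplane(S,[g(103,410),g(297,488),g(400,222)],.012).round(3).tolist())
print("side first top",onplane(D,[f(195,318),f(300,275),f(348,330),f(232,372)],.12).round(3).tolist())
print("scene first top",onplane(S,[g(262,93),g(368,130),g(310,240),g(205,205)],.12).round(3).tolist())
print("campos",ray(S,[[0,0]])[0],ray(D,[[0,0]])[0])
im=cv2.imread("pics/scene0.png")[170:290,310:430]
im=cv2.resize(im,None,fx=6,fy=5,interpolation=cv2.INTER_NEAREST); cv2.imwrite("pics/z5.png",cv2.convertScaleAbs(im,alpha=1.6))
E
```

```text
side base [[0.609, 0.174, 0.012], [0.646, 0.274, 0.012], [0.458, 0.333, 0.012], [0.426, 0.23, 0.012]]
scene base [[0.617, 0.178, 0.012], [0.652, 0.282, 0.012], [0.461, 0.342, 0.012]]
side first top [[0.486, 0.293, 0.12], [0.562, 0.275, 0.12], [0.549, 0.211, 0.12], [0.47, 0.235, 0.12]]
scene first top [[0.473, 0.246, 0.12], [0.492, 0.303, 0.12], [0.573, 0.272, 0.12], [0.557, 0.218, 0.12]]
campos [1.28426969 0.12724501 0.9617622 ] [-0.01982764 -0.52739424  0.95896065]
```

View pics/z5.png

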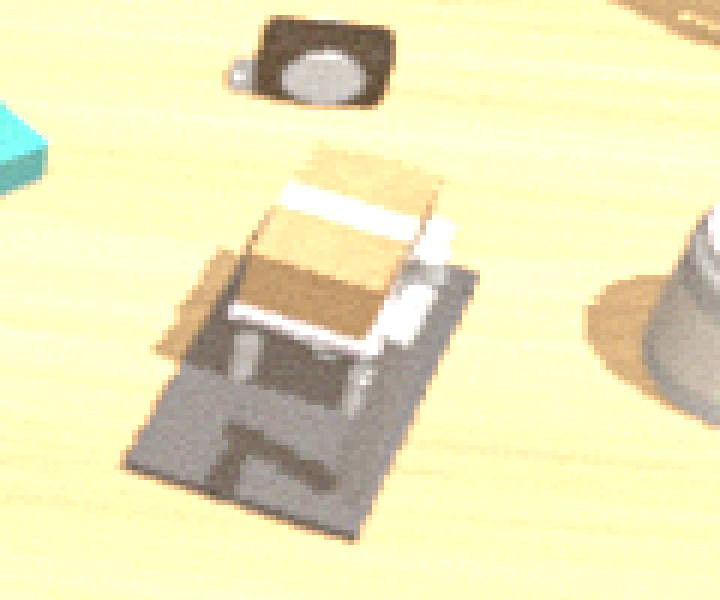

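```bash
python3 - <<'E'
from h import *
S=cam("scene");D=cam("side")
o=np.array([.518,.260,0]);th=np.radians(-17)
M=lambda x,y,z:o+np.array([np.cos(th)*x-np.sin(th)*y,np.sin(th)*x+np.cos(th)*y,z])
P=[M(.098,.044,z) for z in (.012,.1,.15,.212)]+[M(.098,-.044,z) for z in (.012,.212)]+[M(.098,0,z) for z in (.012,.212)]
print(((proj(S,P)-[310,170])*[6,5]).round(),'\n',((proj(D,P)-[185,85])*5).round())
P=[M(x,y,.075) for x in(-.052,.052) for y in(-.037,.037)]
print(((proj(S,P)-[310,170])*[6,5]).round())
E
```

```text
[[336. 492.]
 [369. 394.]
 [390. 333.]
 [418. 251.]
 [150. 434.]
 [202. 190.]
 [242. 463.]
 [308. 220.]] 
 [[381. 349.]
 [373. 256.]
 [368. 199.]
 [361. 123.]
 [434. 424.]
 [420. 198.]
 [407. 386.]
 [390. 160.]]
[[287. 177.]
 [439. 219.]
 [214. 307.]
 [375. 354.]]
```

```bash
cat >> h.py <<'E'
def Rdown(psi):
    c,s=np.cos(psi),np.sin(psi)
    return np.array([[c,s,0],[s,-c,0],[0,0,-1.]])
def plan(pos,psi_deg,smax=60,amax=.18):
    st=readout.get_state(); p=st["eef_pos"].copy(); Rm=R.from_quat(st["tcp_rot"]).as_matrix()
    Rt=Rdown(np.radians(psi_deg)); d=np.array(pos)-p
    w=R.from_matrix(Rm.T@Rt).as_rotvec()
    n=max(1,int(np.ceil(np.abs(w).max()/amax)),int(np.ceil(np.linalg.norm(d)*1000/smax)))
    rows=[]
    for i in range(n):
        Ri=Rm@R.from_rotvec(w*i/n).as_matrix()
        rows.append(" ".join(f"{v:.1f}" for v in Ri.T@d*1000/n)+" "+" ".join(f"{v:.4f}" for v in w/n))
    print("t",round(st["time"],2),"at",p.round(4),"psi",np.degrees(np.arctan2(Rm[1,0],Rm[0,0])).round(2),"tilt",np.degrees(np.arccos(-Rm[2,2])).round(2),"F",st["contact_force"].round(1),"op",round(st["opening"],3))
    for i in range(0,n,5): print("; ".join(rows[i:i+5]))
E
python3 -c "
from h import *
plan([.518,.257,.30],73)"
```

```text
t 1.45 at [0.2664 0.6202 0.2313] psi 66.75 tilt 0.0 F [-0.7 -0.2  0.2] op 1.001
-29.3 46.8 -8.6 0.0000 0.0000 -0.0136; -29.9 46.4 -8.6 0.0000 0.0000 -0.0136; -30.6 46.0 -8.6 0.0000 0.0000 -0.0136; -31.2 45.6 -8.6 0.0000 0.0000 -0.0136; -31.8 45.1 -8.6 0.0000 0.0000 -0.0136
-32.4 44.7 -8.6 0.0000 0.0000 -0.0136; -33.0 44.3 -8.6 0.0000 0.0000 -0.0136; -33.6 43.8 -8.6 0.0000 0.0000 -0.0136
```

```bash
python3 -m crank '-29 47 -9 0 0 -0.014; -30 46 -9 0 0 -0.014; -31 46 -9 0 0 -0.014; -31 46 -8 0 0 -0.014; -32 45 -8 0 0 -0.014'; python3 -m crank '-32 45 -9 0 0 -0.014; -33 44 -9 0 0 -0.013; -34 44 -8 0 0 -0.013; 0 0 0 0 0 0'
python3 - <<'E'
from h import *
st=readout.get_state(); im=optics.read_camera("wrist"); save(im,"w1"); print(st["eef_pos"],st["tcp_rot"])
np.savez("w1.npz",im=im,p=st["eef_pos"],q=st["tcp_rot"])
E
```

```text
time: 2.08
eef_pos: [0.4246, 0.3916, 0.2749]
tcp_rot: [0.815, 0.579, 0.0, 0.0]
contact_force: [0.9, 0.5, 0.6]
opening: 1.004
time: 2.58
eef_pos: [0.5208, 0.2542, 0.3013]
tcp_rot: [0.805, 0.593, 0.001, 0.001]
contact_force: [-0.7, 1.1, -0.7]
opening: 1.001
[0.52084388 0.2541639  0.30131932] [8.05201160e-01 5.93000869e-01 8.14913265e-04 6.30846672e-04]
```

View pics/w1.png

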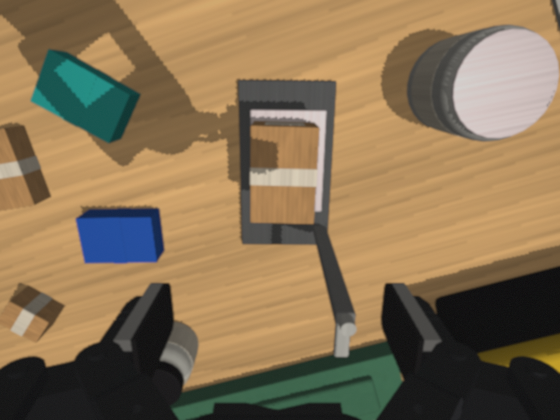

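```bash
cat >> h.py <<'E'
from scipy.optimize import least_squares
from scipy.ndimage import map_coordinates
def rectpts(x,y,yaw,z,L=.09,W=.06,n=25):
    s=np.linspace(-.46,.46,n); o=np.full(n,.5)
    loc=np.r_[np.c_[s*L,o*W],np.c_[s*L,-o*W],np.c_[o*L,s*W],np.c_[-o*L,s*W]]
    nor=np.r_[np.tile([0,1],(n,1)),np.tile([0,-1],(n,1)),np.tile([1,0],(n,1)),np.tile([-1,0],(n,1))]
    c,s_=np.cos(yaw),np.sin(yaw); M=np.array([[c,-s_],[s_,c]])
    P=loc@M.T+[x,y]; N=nor@M.T
    return np.c_[P,np.full(len(P),z)],np.c_[N,np.zeros(len(P))]
def fitrect(im,C,x,y,yaw_deg,z,L=.09,W=.06,search=(8,5,3),use=(1,1,1,1),n=25):
    """edge-snap fit of a carton's top face"""
    g=cv2.GaussianBlur(im,(0,0),.8).astype(float)
    lab=g
    par=np.array([x,y,np.radians(yaw_deg)])
    mask=np.repeat(np.array(use,bool),n)
    for it,sr in enumerate([s for s in search for _ in range(3)]):
        P,N=rectpts(*par,z,L,W,n)
        a=proj(C,P);b=proj(C,P+N*.002);d=b-a;d/=np.linalg.norm(d,axis=1)[:,None]
        ks=np.arange(-sr-1,sr+1.01,.25)
        pts=a[:,None]+ks[None,:,None]*d[:,None]
        prof=np.stack([map_coordinates(lab[:,:,c],[pts[...,1],pts[...,0]],order=1,mode="nearest") for c in range(3)],-1)
        gr=np.abs(prof[:,8:]-prof[:,:-8]).sum(-1)  # 2px baseline
        kk=ks[4:-4]
        i=gr.argmax(1); off=kk[i]; wgt=gr[np.arange(len(i)),i]
        ok=mask&(wgt>25)&(np.abs(off)<sr-.1)
        tgt=a+off[:,None]*d
        def res(q):
            P2,_=rectpts(*q,z,L,W,n); return ((tgt-proj(C,P2))*d).sum(1)[ok]
        r=least_squares(res,par,loss="soft_l1",f_scale=.5); par=r.x
    e=res(par); 
    per=[ok[j*n:(j+1)*n].sum() for j in range(4)]
    print("fit",(par[:2]*1000).round(1),"mm yaw",np.degrees(par[2]).round(2),"med|r|px",np.median(np.abs(e)).round(2),"inl",per)
    return par
def draw(im,C,par,z,L=.09,W=.06):
    o=im.copy(); loc=np.array([[.5*L,.5*W],[.5*L,-.5*W],[-.5*L,-.5*W],[-.5*L,.5*W]])
    c,s=np.cos(par[2]),np.sin(par[2]); P=loc@np.array([[c,s],[-s,c]])+par[:2]
    q=proj(C,np.c_[P,np.full(4,z)])
    cv2.polylines(o,[(q*16).round().astype(int)],True,(255,0,255),1,cv2.LINE_AA,4); return o
def load(f):
    d=np.load(f); return d["im"],cam("wrist",dict(eef_pos=d["p"],tcp_rot=d["q"]))
def snap(n):
    st=readout.get_state(); im=optics.read_camera("wrist"); np.savez(n+".npz",im=im,p=st["eef_pos"],q=st["tcp_rot"]); save(im,n)
    return im,cam("wrist",st)
E
python3 - <<'E'
from h import *
im,C=load("w1.npz")
print(onplane(C,[[250,124],[319,124],[316,223],[251,222]],.12).round(4).tolist())
p=fitrect(im,C,.52,.257,-18,.12)
o=draw(im,C,p,.12)[90:260,200:360]; save(cv2.resize(o,None,fx=4.5,fy=3.5*1,interpolation=cv2.INTER_CUBIC),"w1f")
# magazine base
print(onplane(C,[[237,80],[336,81],[242,244]],.012).round(4).tolist())
# other cartons rough
print("sh",onplane(C,[[20,168]],.035),"sm",onplane(C,[[30,310]],.04))
E
```

```text
[[0.4652, 0.2472, 0.12], [0.4828, 0.3039, 0.12], [0.5702, 0.2774, 0.12], [0.5511, 0.2192, 0.12]]
fit [518.4 260.8] mm yaw -18.78 med|r|px 0.25 inl [np.int64(21), np.int64(25), np.int64(25), np.int64(24)]
[[0.4241, 0.238, 0.012], [0.4577, 0.3423, 0.012], [0.6133, 0.1785, 0.012]]
sh [[ 0.44075365 -0.02506102  0.035     ]] sm [[ 0.60878344 -0.10448663  0.04      ]]
```

View pics/w1f.png

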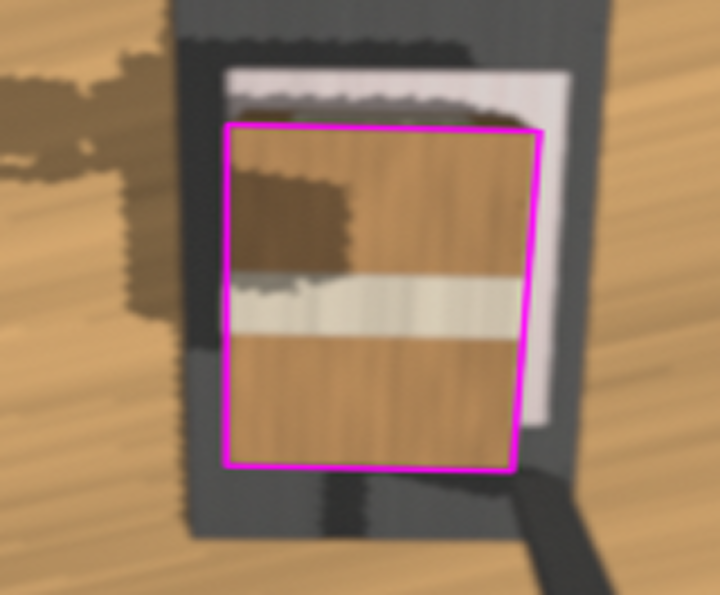

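```bash
python3 - <<'E'
from h import *
S=cam("scene"); D=cam("side")
sc=cv2.cvtColor(cv2.imread("pics/scene0.png"),cv2.COLOR_BGR2RGB); sd=cv2.cvtColor(cv2.imread("pics/side0.png"),cv2.COLOR_BGR2RGB)
for n,z,x,y,pts,qts in (("deep",.055,.487,-.262,[(100,135),(185,97),(258,190),(165,222)],[(567,335),(678,335),(678,468),(570,468)]),("shal",.035,.437,-.058,[(507,90),(602,107),(562,210),(465,188)],[(210,278),(325,207),(383,265),(265,340)])):
    P=onplane(S,np.array(pts)/5+[150,170],z); print(n,P[:,:2].round(3).tolist()); m=P.mean(0); v=P[3]-P[0]+P[2]-P[1]
    a=np.degrees(np.arctan2(v[1],v[0]))
    p1=fitrect(sc,S,m[0],m[1],a,z,search=(4,3))
    P=onplane(D,np.array(qts)/5+[230,180],z); m=P.mean(0); print(P[:,:2].round(3).tolist(), m)
    p1=fitrect(sd,D,m[0],m[1],a,z,search=(4,3))
plan([.488,-.262,.26],-60)
E
```

```text
deep [[0.485, -0.303], [0.448, -0.263], [0.514, -0.201], [0.545, -0.246]]
fit [ 495. -257.] mm yaw 42.65 med|r|px 0.26 inl [np.int64(21), np.int64(25), np.int64(25), np.int64(25)]
[[0.502, -0.21], [0.546, -0.255], [0.478, -0.307], [0.438, -0.266]] [ 0.49100946 -0.25966329  0.055     ]
fit [ 492.  -254.6] mm yaw 42.7 med|r|px 0.27 inl [np.int64(25), np.int64(16), np.int64(16), np.int64(25)]
shal [[0.395, -0.079], [0.401, -0.019], [0.487, -0.03], [0.478, -0.089]]
fit [438.  -54.3] mm yaw -7.79 med|r|px 0.26 inl [np.int64(25), np.int64(18), np.int64(25), np.int64(25)]
[[0.396, -0.027], [0.482, -0.039], [0.475, -0.094], [0.389, -0.082]] [ 0.43556538 -0.06038992  0.035     ]
fit [436.9 -56.3] mm yaw -6.67 med|r|px 0.2 inl [np.int64(23), np.int64(24), np.int64(22), np.int64(21)]
t 2.62 at [0.5196 0.2557 0.3007] psi 72.85 tilt 0.04 F [-0.3 -0.  -0.6] op 0.996
-38.8 9.4 3.1 -0.0000 -0.0001 0.1784; -36.5 16.1 3.1 -0.0000 -0.0001 0.1784; -33.0 22.4 3.1 -0.0000 -0.0001 0.1784; -28.5 27.9 3.1 -0.0000 -0.0001 0.1784; -23.2 32.5 3.1 -0.0000 -0.0001 0.1784
-17.0 36.1 3.1 -0.0000 -0.0001 0.1784; -10.3 38.5 3.1 -0.0000 -0.0001 0.1784; -3.3 39.8 3.1 -0.0000 -0.0001 0.1784; 3.8 39.7 3.1 -0.0000 -0.0001 0.1784; 10.7 38.4 3.1 -0.0000 -0.0001 0.1784
17.4 35.9 3.1 -0.0000 -0.0001 0.1784; 23.5 32.2 3.1 -0.0000 -0.0001 0.1784; 28.8 27.6 3.1 -0.0000 -0.0001 0.1784
```

```bash
python3 -c "
from h import *
plan([.4935,-.256,.25],-47.3)"
```

```text
t 2.62 at [0.5196 0.2557 0.3007] psi 72.85 tilt 0.04 F [-0.3 -0.  -0.6] op 0.996
-41.4 10.5 4.2 -0.0000 -0.0001 0.1748; -38.9 17.5 4.2 -0.0000 -0.0001 0.1748; -35.3 24.0 4.2 -0.0000 -0.0001 0.1748; -30.6 29.8 4.2 -0.0000 -0.0001 0.1748; -24.9 34.7 4.2 -0.0000 -0.0001 0.1748
-18.5 38.5 4.2 -0.0000 -0.0001 0.1748; -11.6 41.1 4.2 -0.0000 -0.0001 0.1748; -4.2 42.5 4.2 -0.0000 -0.0001 0.1748; 3.2 42.6 4.2 -0.0000 -0.0001 0.1748; 10.6 41.4 4.2 -0.0000 -0.0001 0.1748
17.6 38.9 4.2 -0.0000 -0.0001 0.1748; 24.1 35.2 4.2 -0.0000 -0.0001 0.1748
```

```bash
python3 -m crank '-41.5 10.5 4 0 0 0.175; -39 17.5 4 0 0 0.175; -35 24 4 0 0 0.175; -30.5 30 4 0 0 0.175; -25 34.5 4 0 0 0.175'; python3 -m crank '-18.5 38.5 4 0 0 0.175; -11.5 41 4 0 0 0.175; -4 42.5 4 0 0 0.175; 3 42.5 4 0 0 0.175; 10.5 41.5 4 0 0 0.175'; python3 -m crank '17.5 39 5 0 0 0.175; 24 35 5 0 0 0.175; 0 0 0 0 0 0; 0 0 0 0 0 0'
python3 - <<'E'
from h import *
im,C=snap("w2")
p=fitrect(im,C,.4935,-.256,42.7,.055,search=(8,4,3))
save(draw(im,C,p,.055),"w2f")
plan([p[0],p[1],.10],np.degrees(p[2])-90)
E
```

```text
time: 3.25
eef_pos: [0.5078, 0.0442, 0.28]
tcp_rot: [0.98, 0.197, -0.0, -0.0]
contact_force: [0.0, -0.2, 0.7]
opening: 1.001
time: 3.88
eef_pos: [0.498, -0.1689, 0.26]
tcp_rot: [0.971, -0.237, -0.0, -0.0]
contact_force: [0.9, -0.5, -0.0]
opening: 1.003
time: 4.38
eef_pos: [0.4939, -0.2528, 0.25]
tcp_rot: [0.917, -0.4, -0.0, -0.0]
contact_force: [0.8, 0.2, 0.5]
opening: 1.0
fit [ 496.6 -252.5] mm yaw 41.57 med|r|px 0.25 inl [np.int64(23), np.int64(24), np.int64(24), np.int64(0)]
t 4.42 at [ 0.4939 -0.2527  0.2503] psi -47.11 tilt 0.04 F [-0.3  0.5  0.4] op 1.004
0.6 -0.7 50.1 -0.0001 0.0002 0.0077; 0.6 -0.7 50.1 -0.0001 0.0002 0.0077; 0.6 -0.7 50.1 -0.0001 0.0002 0.0077
```

View pics/w2f.png

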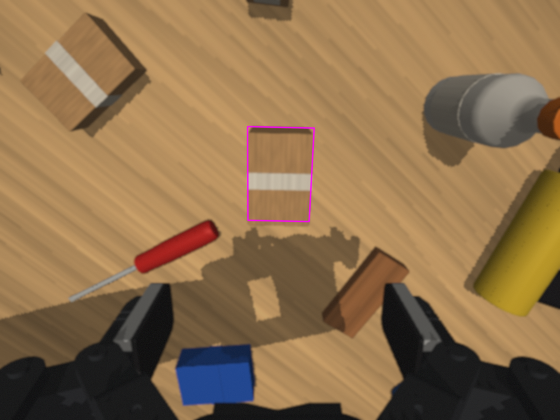

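```bash
python3 - <<'E'
from h import *
im,C=load("w2.npz")
for z in (.035,.045,.055):
    p=fitrect(im,C,.4966,-.2525,42,z,search=(5,3,2))
im1=draw(im,C,p,.055)
save(cv2.resize(im[110:240,230:330],None,fx=6,fy=4.5,interpolation=cv2.INTER_CUBIC),"w2z")
E
```

```text
fit [ 493.9 -252.6] mm yaw 41.33 med|r|px 0.02 inl [np.int64(23), np.int64(1), np.int64(24), np.int64(0)]
fit [ 495.4 -252.7] mm yaw 41.44 med|r|px 0.42 inl [np.int64(25), np.int64(17), np.int64(23), np.int64(0)]
fit [ 496.7 -252.5] mm yaw 41.52 med|r|px 0.26 inl [np.int64(23), np.int64(23), np.int64(23), np.int64(0)]
```

View pics/w2z.png

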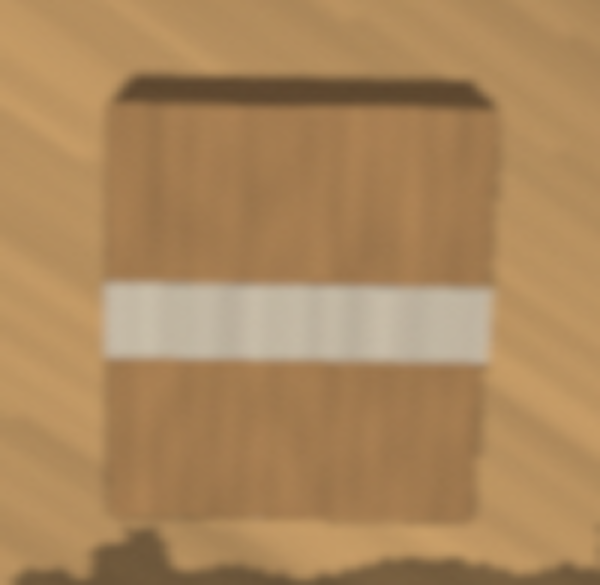

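```bash
python3 - <<'E'
from h import *
im,C=load("w2.npz")
P=onplane(C,[[248,133],[312.5,133.3],[309,225],[247.7,225]],.055); print(P[:,:2].round(4).tolist(),P.mean(0), np.linalg.norm(P[0]-P[1]),np.linalg.norm(P[0]-P[3]))
v=P[0]+P[1]-P[2]-P[3]; m=P.mean(0); a=np.degrees(np.arctan2(v[1],v[0])); print(a)
p=fitrect(im,C,m[0],m[1],a,.055,search=(3,2))
save(cv2.resize(draw(im,C,p,.055)[110:240,230:330],None,fx=6,fy=4.5,interpolation=cv2.INTER_CUBIC),"w2z2")
plan([p[0],p[1],.10],np.degrees(p[2])-90)
E
```

```text
[[0.5064, -0.2049], [0.5459, -0.2479], [0.4802, -0.3079], [0.4391, -0.2637]] [ 0.49288624 -0.25610271  0.055     ] 0.05838599143713767 0.08933151437455882
41.807673426288574
fit [ 492.6 -256.1] mm yaw 41.52 med|r|px 0.25 inl [np.int64(25), np.int64(25), np.int64(24), np.int64(21)]
t 4.42 at [ 0.4939 -0.2527  0.2503] psi -47.11 tilt 0.04 F [-0.3  0.5  0.4] op 1.004
0.6 1.1 50.1 -0.0001 0.0002 0.0080; 0.6 1.1 50.1 -0.0001 0.0002 0.0080; 0.6 1.1 50.1 -0.0001 0.0002 0.0080
```

View pics/w2z2.png

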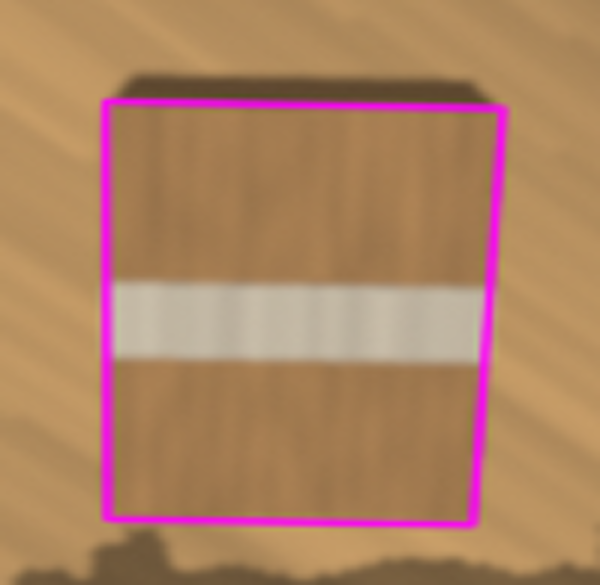

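```bash
python3 -m crank '0.6 1.1 50 0 0 0.008; 0.6 1.1 50 0 0 0.008; 0.6 1.1 50 0 0 0.008; 0 0 0 0 0 0'; python3 -c "
from h import *
plan([.4926,-.2561,.010],-48.48)"
```

```text
time: 4.92
eef_pos: [0.4899, -0.2542, 0.0962]
tcp_rot: [0.912, -0.411, -0.005, -0.001]
contact_force: [-0.4, 0.2, 0.3]
opening: 1.001
t 4.92 at [ 0.4899 -0.2542  0.0962] psi -48.5 tilt 0.58 F [-0.4  0.2  0.3] op 1.001
2.0 -0.4 43.1 0.0008 0.0050 -0.0002; 1.8 -0.4 43.1 0.0008 0.0050 -0.0002
```

```bash
python3 -m crank '0 0 40 0 0 0; 0 0 0 0 0 0; 0 0 0 0 0 0'; python3 -c "
from h import *
plan([.4926,-.2561,.010],-48.48)"
```

```text
time: 5.3
eef_pos: [0.494, -0.2584, 0.0631]
tcp_rot: [0.911, -0.411, 0.002, 0.0]
contact_force: [-0.6, -0.5, 0.4]
opening: 1.001
t 5.3 at [ 0.494  -0.2584  0.0631] psi -48.59 tilt 0.22 F [-0.6 -0.5  0.4] op 1.001
-2.8 -0.5 53.1 -0.0008 -0.0038 -0.0019
```

```bash
for i in 1 2; do python3 -m crank '0 0 0 0 0 0; 0 0 0 0 0 0'; done; python3 -c "
from h import *
plan([.4926,-.2561,.010],-48.48)"
```

```text
time: 5.55
eef_pos: [0.4932, -0.2584, 0.0619]
tcp_rot: [0.911, -0.412, 0.001, 0.0]
contact_force: [0.3, -0.2, 0.2]
opening: 0.999
time: 5.8
eef_pos: [0.4924, -0.2579, 0.0605]
tcp_rot: [0.911, -0.412, 0.0, 0.0]
contact_force: [-0.2, -1.2, -0.2]
opening: 1.0
t 5.8 at [ 0.4924 -0.2579  0.0605] psi -48.65 tilt 0.01 F [-0.2 -1.2 -0.2] op 1.0
-1.2 -1.3 50.5 -0.0000 -0.0001 -0.0029
```

```bash
python3 -m crank '-1 -1 17 0 0 -0.003; 0 0 17 0 0 0; 0 0 16 0 0 0; 0 0 0 0 0 0; 0 0 0 0 0 0';python3 -m crank '0 0 0 0 0 0; 0 0 0 0 0 0; 0 0 0 0 0 0'; python3 -c "
from h import *
plan([.4926,-.2561,.010],-48.48)"
```

```text
time: 6.42
eef_pos: [0.4926, -0.2566, 0.0102]
tcp_rot: [0.912, -0.411, -0.0, 0.0]
contact_force: [-0.4, -0.3, 0.1]
opening: 0.998
time: 6.8
eef_pos: [0.4927, -0.2566, 0.0108]
tcp_rot: [0.912, -0.41, 0.0, 0.0]
contact_force: [-0.4, -0.7, 0.1]
opening: 0.998
t 6.8 at [ 0.4927 -0.2566  0.0108] psi -48.47 tilt 0.05 F [-0.4 -0.7  0.1] op 0.998
-0.4 -0.2 0.8 -0.0002 -0.0008 0.0001
```

```bash
python3 -m crank '0 0 0 0 0 0; 0 0 0 0 0 0; 0 0 0 0 0 0; 0 0 0 0 0 0' -1 30; python3 -m crank '0 0 0 0 0 0; 0 0 0 0 0 0'; python3 -c "
from h import *
im,C=snap('w3')"
```

```text
time: 7.3
eef_pos: [0.4927, -0.2566, 0.0105]
tcp_rot: [0.912, -0.41, 0.0, 0.0]
contact_force: [0.9, -0.5, 0.5]
opening: 0.696
time: 7.55
eef_pos: [0.4927, -0.2566, 0.0106]
tcp_rot: [0.912, -0.411, 0.0, 0.0]
contact_force: [-0.4, -0.5, 1.6]
opening: 0.696
```

View pics/w3.png

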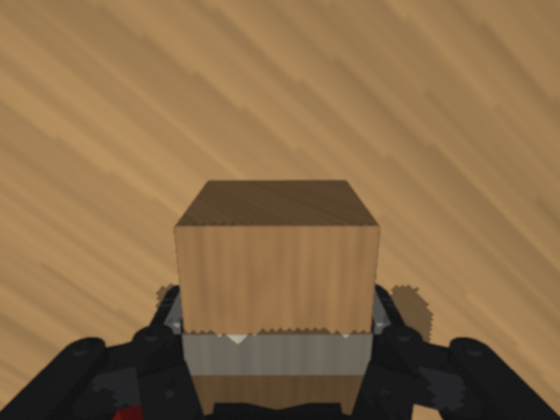

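```bash
cat >> h.py <<'E'
def held(im,toph,corners):
    """corners px of top face near edge -> tool frame (x,y) mm; toph = height of top above TCP"""
    k=optics.calibration("wrist");T=k["tool_from_camera"]
    p=cv2.undistortPoints(np.array(corners,float).reshape(-1,1,2),k["mtx"],k["dist_coeffs"]).reshape(-1,2)
    v=np.c_[p,np.ones(len(p))]@T[:3,:3].T; o=T[:3,3]; s=(-toph-o[2])/v[:,2]
    return ((o+s[:,None]*v)*1000).round(2)
E
python3 - <<'E'
from h import *
im,C=load("w3.npz")
print(held(im,.0444,[[175,225.5],[378.5,225.5]]))
save(cv2.resize(im[170:300,160:260],None,fx=6,fy=4.5,interpolation=cv2.INTER_CUBIC),"w3a")
save(cv2.resize(im[170:300,300:400],None,fx=6,fy=4.5,interpolation=cv2.INTER_CUBIC),"w3b")
E
```

```text
[[-29.44 -45.65 -44.4 ]
 [ 28.59 -45.61 -44.4 ]]
```

View pics/w3a.png

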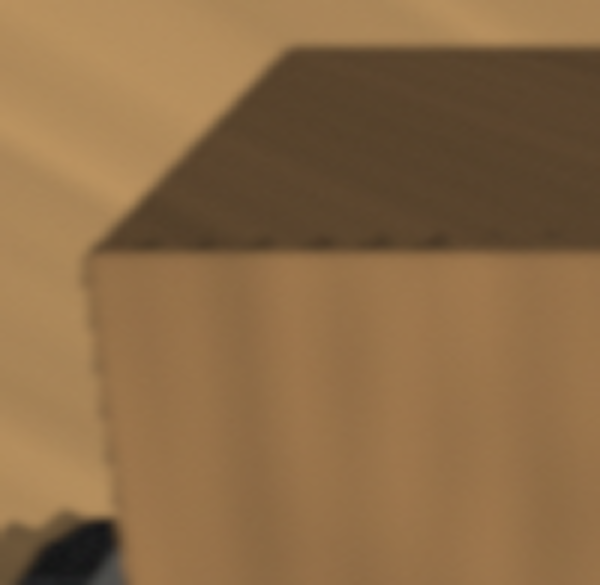

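View pics/w3b.png

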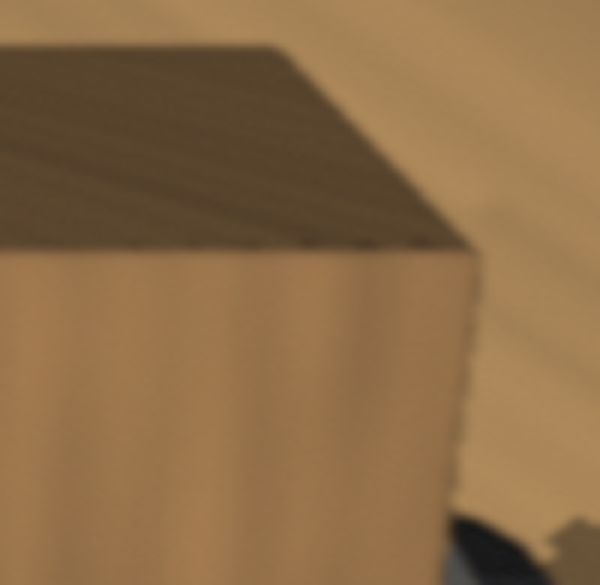

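```bash
python3 -m crank '0 0 -20 0 0 0; 0 0 -50 0 0 0; 0 0 -60 0 0 0; 0 0 -60 0 0 0; 0 0 -60 0 0 0'; python3 -c "
from h import *
plan([.5184,.2608,.27],71.2)"
```

```text
time: 8.22
eef_pos: [0.4915, -0.2556, 0.2624]
tcp_rot: [0.912, -0.41, -0.0, -0.0]
contact_force: [0.9, -0.5, -2.3]
opening: 0.698
t 8.22 at [ 0.4915 -0.2556  0.2624] psi -48.47 tilt 0.06 F [ 0.9 -0.5 -2.3] op 0.698
-30.7 -30.2 -0.6 -0.0001 0.0001 -0.1740; -25.0 -35.1 -0.6 -0.0001 0.0001 -0.1740; -18.6 -38.9 -0.6 -0.0001 0.0001 -0.1740; -11.6 -41.5 -0.6 -0.0001 0.0001 -0.1740; -4.2 -42.9 -0.6 -0.0001 0.0001 -0.1740
3.3 -43.0 -0.6 -0.0001 0.0001 -0.1740; 10.7 -41.7 -0.6 -0.0001 0.0001 -0.1740; 17.7 -39.3 -0.6 -0.0001 0.0001 -0.1740; 24.3 -35.6 -0.6 -0.0001 0.0001 -0.1740; 30.1 -30.9 -0.6 -0.0001 0.0001 -0.1740
35.0 -25.2 -0.6 -0.0001 0.0001 -0.1740; 38.8 -18.8 -0.6 -0.0001 0.0001 -0.1740
```

```bash
python3 -m crank '-30.5 -30 0 0 0 -0.174; -25 -35 0 0 0 -0.174; -18.5 -39 0 0 0 -0.174; -11.5 -41.5 0 0 0 -0.174; -4 -43 0 0 0 -0.174'; python3 -m crank '3.5 -43 0 0 0 -0.174; 10.5 -41.5 0 0 0 -0.174; 17.5 -39.5 0 0 0 -0.174; 24.5 -35.5 0 0 0 -0.174; 30 -31 0 0 0 -0.174'; python3 -m crank '35 -25 0 0 0 -0.174; 39 -19 0 0 0 -0.174; 0 0 0 0 0 0; 0 0 0 0 0 0'; python3 -c "
from h import *
plan([.5184,.2608,.16],71.2)"
```

```text
time: 8.85
eef_pos: [0.5031, -0.0398, 0.2604]
tcp_rot: [1.0, 0.015, -0.0, -0.0]
contact_force: [0.2, 0.6, -1.5]
opening: 0.703
time: 9.48
eef_pos: [0.5142, 0.175, 0.2604]
tcp_rot: [0.9, 0.435, -0.001, -0.0]
contact_force: [0.6, -0.5, -2.5]
opening: 0.696
time: 9.98
eef_pos: [0.5191, 0.2595, 0.2601]
tcp_rot: [0.813, 0.582, -0.001, 0.0]
contact_force: [-0.2, 0.3, -3.2]
opening: 0.697
t 9.97 at [0.5191 0.2595 0.2601] psi 71.13 tilt 0.09 F [-0.2  0.3 -3.2] op 0.697
0.6 -0.5 50.0 -0.0004 0.0007 -0.0006; 0.5 -0.5 50.0 -0.0004 0.0007 -0.0006
```

```bash
python3 -m crank '0.5 -0.5 35 0 0 0; 0.5 -0.5 35 0 0 0; 0 0 30 0 0 0; 0 0 0 0 0 0; 0 0 0 0 0 0'; python3 -m crank '0 0 0 0 0 0; 0 0 0 0 0 0; 0 0 0 0 0 0; 0 0 0 0 0 0'; python3 -c "
from h import *
plan([.5184,.2608,.135],71.2)
im,C=snap('w4')
S=optics.read_camera('side');save(cv2.resize(S[85:205,185:345],None,fx=5,fy=5,interpolation=cv2.INTER_CUBIC),'s4')"
```

```text
time: 10.6
eef_pos: [0.5201, 0.2606, 0.1619]
tcp_rot: [0.814, 0.581, 0.001, 0.0]
contact_force: [-0.0, -0.0, -2.7]
opening: 0.698
time: 11.1
eef_pos: [0.5192, 0.2612, 0.1605]
tcp_rot: [0.813, 0.582, 0.0, 0.0]
contact_force: [-0.5, -0.6, -3.2]
opening: 0.701
t 11.1 at [0.5192 0.2612 0.1605] psi 71.16 tilt 0.01 F [-0.5 -0.6 -3.2] op 0.701
-0.7 -0.7 25.5 0.0002 -0.0001 -0.0006
```

View pics/w4.png

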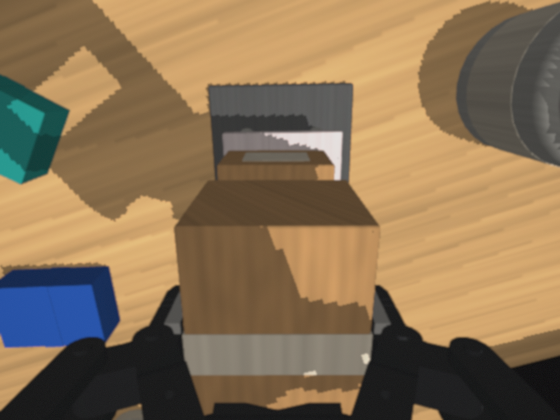

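View pics/s4.png

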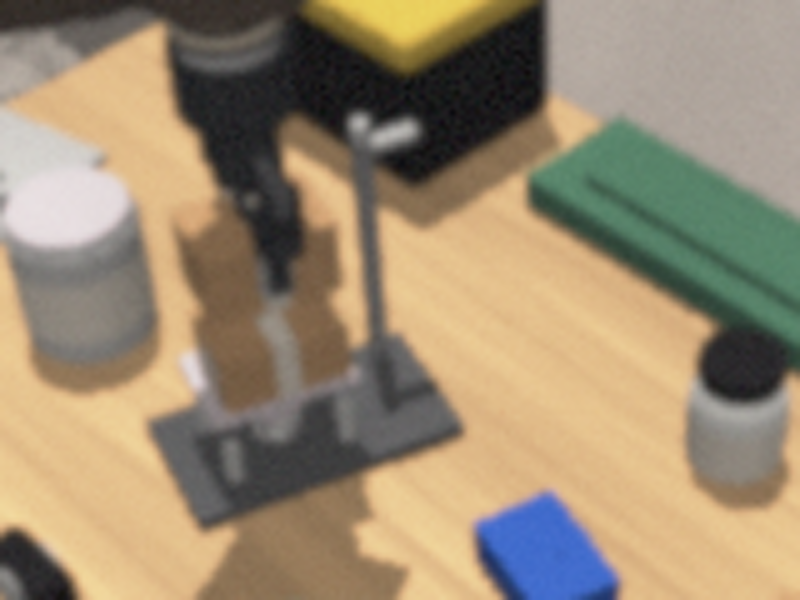

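```bash
python3 -m crank '-0.7 -0.7 14 0 0 0; 0 0 13 0 0 0; 0 0 0 0 0 0; 0 0 0 0 0 0; 0 0 0 0 0 0'; python3 -m crank '0 0 0 0 0 0; 0 0 0 0 0 0'; python3 -c "
from h import *
plan([.5184,.2608,.1306],71.2)"
```

```text
time: 11.82
eef_pos: [0.5184, 0.2607, 0.1335]
tcp_rot: [0.813, 0.582, 0.0, 0.0]
contact_force: [-0.4, -0.1, -2.1]
opening: 0.7
time: 12.08
eef_pos: [0.5184, 0.2607, 0.1335]
tcp_rot: [0.813, 0.582, 0.0, 0.0]
contact_force: [-0.1, 0.6, -2.9]
opening: 0.702
t 12.07 at [0.5184 0.2607 0.1335] psi 71.17 tilt 0.01 F [-0.1  0.6 -2.9] op 0.702
0.1 -0.0 2.9 0.0002 -0.0001 -0.0006
```

```bash
python3 -m crank '0 0 1.5 0 0 0; 0 0 0 0 0 0'; python3 -m crank '0 0 0.8 0 0 0; 0 0 0 0 0 0';python3 -m crank '0 0 0.7 0 0 0; 0 0 0 0 0 0; 0 0 0 0 0 0'
```

```text
time: 12.32
eef_pos: [0.5182, 0.2607, 0.1316]
tcp_rot: [0.813, 0.582, -0.0, -0.0]
contact_force: [0.0, 0.4, -3.2]
opening: 0.699
time: 12.58
eef_pos: [0.5183, 0.2607, 0.1309]
tcp_rot: [0.813, 0.582, -0.0, -0.0]
contact_force: [-0.8, 0.0, -2.8]
opening: 0.698
time: 12.95
eef_pos: [0.5184, 0.2607, 0.1306]
tcp_rot: [0.813, 0.582, 0.0, 0.0]
contact_force: [-0.5, -1.3, -1.3]
opening: 0.699
```

```bash
python3 -m crank '0 0 0.8 0 0 0; 0 0 0 0 0 0; 0 0 0 0 0 0'
```

```text
time: 13.32
eef_pos: [0.5185, 0.2607, 0.1299]
tcp_rot: [0.813, 0.582, 0.0, 0.0]
contact_force: [-2.2, -1.3, 1.8]
opening: 0.697
```

```bash
python3 -m crank '0 0 0 0 0 0; 0 0 0 0 0 0; 0 0 0 0 0 0; 0 0 0 0 0 0' 1; python3 -m crank '0 0 -10 0 0 0; 0 0 -30 0 0 0; 0 0 -50 0 0 0; 0 0 -50 0 0 0; 0 0 -50 0 0 0';  python3 -m crank '0 0 -15 0 0 0; 0 0 0 0 0 0; 0 0 0 0 0 0; 0 0 0 0 0 0; 0 0 0 0 0 0'; python3 -c "
from h import *
plan([.5184,.2608,.1306],71.2)
im,C=snap('w5')
S=optics.read_camera('side');save(cv2.resize(S[85:205,185:345],None,fx=5,fy=5,interpolation=cv2.INTER_CUBIC),'s5')"
```

```text
time: 13.82
eef_pos: [0.5184, 0.2607, 0.1295]
tcp_rot: [0.813, 0.582, 0.0, 0.0]
contact_force: [-0.8, -0.0, -0.0]
opening: 1.002
time: 14.45
eef_pos: [0.5182, 0.2607, 0.3221]
tcp_rot: [0.813, 0.582, 0.001, 0.0]
contact_force: [0.3, -0.8, 0.1]
opening: 1.0
time: 15.08
eef_pos: [0.518, 0.2606, 0.333]
tcp_rot: [0.813, 0.582, -0.001, -0.0]
contact_force: [-0.1, -0.0, -0.6]
opening: 1.0
t 15.07 at [0.518  0.2606 0.333 ] psi 71.16 tilt 0.15 F [-0.1 -0.  -0.6] op 1.0
0.2 0.2 50.6 -0.0005 0.0004 -0.0002; 0.1 0.2 50.6 -0.0005 0.0004 -0.0002; 0.1 0.1 50.6 -0.0005 0.0004 -0.0002; 0.1 0.1 50.6 -0.0005 0.0004 -0.0002
```

View pics/w5.png

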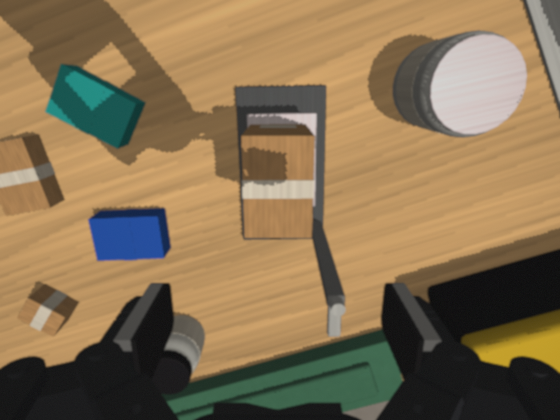

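View pics/s5.png

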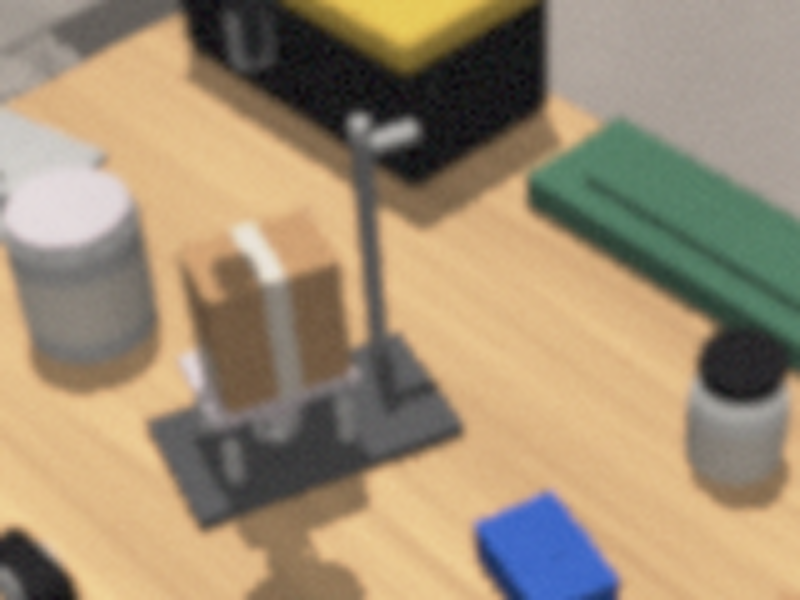

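```bash
python3 - <<'E'
from h import *
im,C=load("w5.npz")
p=fitrect(im,C,.5184,.2608,-18.8,.175,search=(3,2))
save(cv2.resize(draw(im,C,p,.175)[110:250,220:340],None,fx=5,fy=4,interpolation=cv2.INTER_CUBIC),"w5f")
plan([.4375,-.055,.26],83)
E
```

```text
fit [518.3 261.5] mm yaw -19.65 med|r|px 0.53 inl [np.int64(24), np.int64(25), np.int64(19), np.int64(24)]
t 15.18 at [0.5182 0.2606 0.3337] psi 71.16 tilt 0.08 F [ 0.9  0.3 -0.8] op 1.001
-54.1 4.3 12.3 -0.0002 0.0001 -0.0345; -54.2 2.4 12.3 -0.0002 0.0001 -0.0345; -54.3 0.5 12.3 -0.0002 0.0001 -0.0345; -54.3 -1.3 12.3 -0.0002 0.0001 -0.0345; -54.2 -3.2 12.3 -0.0002 0.0001 -0.0345
-54.1 -5.1 12.3 -0.0002 0.0001 -0.0345
```

View pics/w5f.png

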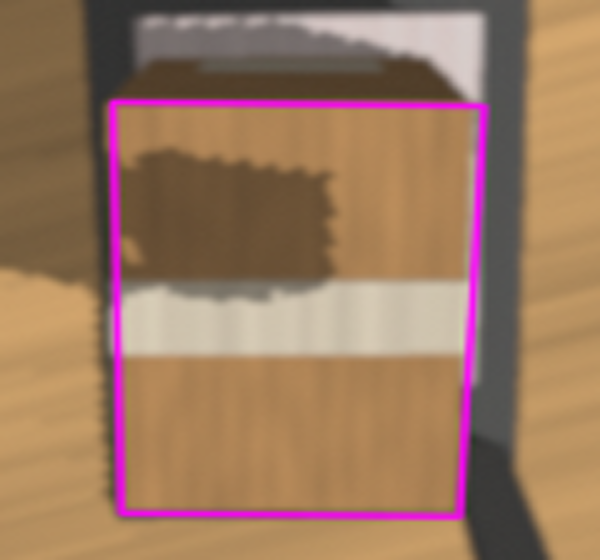

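```bash
python3 -m crank '-54 4.5 8 0 0 -0.0345; -54 2.5 8 0 0 -0.0345; -54.5 0.5 12 0 0 -0.0345; -54.5 -1.5 15 0 0 -0.0345; -54 -3 15 0 0 -0.0345'; python3 -m crank '-54 -5 15 0 0 -0.0345; 0 0 0 0 0 0; 0 0 0 0 0 0; 0 0 0 0 0 0; 0 0 0 0 0 0'
python3 - <<'E'
from h import *
im,C=snap("w6")
p=fitrect(im,C,.4375,-.055,-7,.035,search=(6,4,2))
save(draw(im,C,p,.035),"w6f")
plan([p[0],p[1],.08],np.degrees(p[2])+90)
E
```

```text
time: 15.8
eef_pos: [0.4509, -0.0038, 0.2763]
tcp_rot: [0.76, 0.65, 0.0, 0.0]
contact_force: [0.7, -0.1, -0.3]
opening: 0.997
time: 16.42
eef_pos: [0.4386, -0.0539, 0.2619]
tcp_rot: [0.748, 0.664, 0.0, 0.0]
contact_force: [0.1, 1.4, -0.6]
opening: 1.002
fit [436.4 -55.5] mm yaw -7.93 med|r|px 0.25 inl [np.int64(23), np.int64(19), np.int64(25), np.int64(17)]
t 16.48 at [ 0.4386 -0.0539  0.2619] psi 83.14 tilt 0.03 F [ 0.4  0.5 -1. ] op 0.998
-0.4 -0.5 45.5 0.0001 0.0000 0.0046; -0.4 -0.5 45.5 0.0001 0.0000 0.0046; -0.4 -0.5 45.5 0.0001 0.0000 0.0046; -0.4 -0.5 45.5 0.0001 0.0000 0.0046
```

View pics/w6f.png

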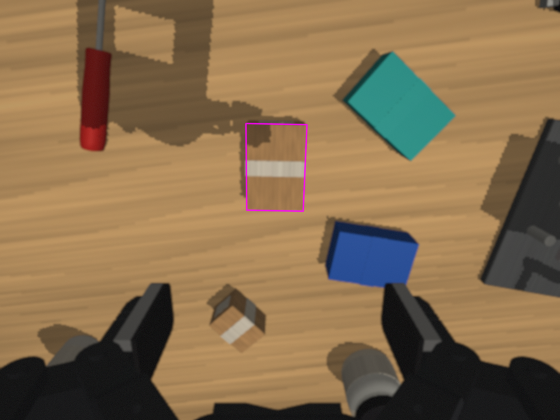

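```bash
python3 - <<'E'
from h import *
im,C=load("w6.npz")
p=fitrect(im,C,.4364,-.0555,-7.9,.035,search=(3,2))
o=draw(im,C,p,.035)
z=lambda a:cv2.resize(a[105:225,230:325],None,fx=4.1,fy=4.6,interpolation=cv2.INTER_CUBIC)
save(np.hstack([z(im),z(o)]),"w6z")
E
```

```text
fit [436.4 -55.5] mm yaw -7.92 med|r|px 0.26 inl [np.int64(23), np.int64(19), np.int64(25), np.int64(17)]
```

View pics/w6z.png

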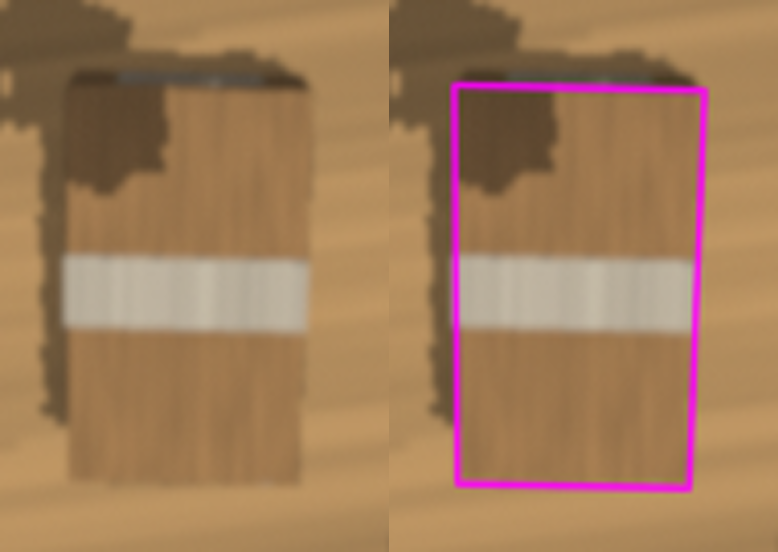

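```bash
python3 -m crank '-0.5 -0.5 50 0 0 0.005; -0.5 -0.5 50 0 0 0.005; -0.5 -0.5 50 0 0 0.005; 0 0 50 0 0 0; 0 0 0 0 0 0'; python3 -m crank '0 0 0 0 0 0; 0 0 0 0 0 0; 0 0 0 0 0 0; 0 0 0 0 0 0; 0 0 0 0 0 0'; python3 -c "
from h import *
plan([.4364,-.0555,.003],82.08)"
```

```text
time: 17.1
eef_pos: [0.4331, -0.0544, 0.0579]
tcp_rot: [0.753, 0.657, -0.002, -0.004]
contact_force: [0.2, -0.4, 0.8]
opening: 1.0
time: 17.73
eef_pos: [0.4367, -0.0562, 0.0619]
tcp_rot: [0.754, 0.657, 0.0, 0.0]
contact_force: [1.0, 0.9, 0.2]
opening: 1.005
t 17.73 at [ 0.4367 -0.0562  0.0619] psi 82.16 tilt 0.04 F [1.  0.9 0.2] op 1.005
0.7 -0.4 58.9 0.0007 0.0002 0.0014
```

```bash
python3 -m crank '0.6 -0.4 20 0 0 0.001; 0 0 20 0 0 0; 0 0 18 0 0 0; 0 0 0 0 0 0; 0 0 0 0 0 0'; python3 -m crank '0 0 0 0 0 0; 0 0 0 0 0 0; 0 0 0 0 0 0'; python3 -c "
from h import *
plan([.4364,-.0555,.003],82.08)"
```

```text
time: 18.35
eef_pos: [0.4366, -0.0557, 0.0041]
tcp_rot: [0.754, 0.657, 0.0, 0.0]
contact_force: [0.0, 0.9, 0.5]
opening: 0.999
time: 18.73
eef_pos: [0.4364, -0.0556, 0.0039]
tcp_rot: [0.754, 0.657, 0.0, 0.0]
contact_force: [0.4, -0.5, -0.1]
opening: 1.001
t 18.73 at [ 0.4364 -0.0556  0.0039] psi 82.11 tilt 0.04 F [ 0.4 -0.5 -0.1] op 1.001
0.1 -0.1 0.9 0.0007 0.0002 0.0005
```

```bash
python3 -m crank '0 0 0 0 0 0; 0 0 0 0 0 0; 0 0 0 0 0 0; 0 0 0 0 0 0; 0 0 0 0 0 0' -1 30; python3 -m crank '0 0 -15 0 0 0; 0 0 -50 0 0 0; 0 0 -62 0 0 0; 0 0 -62 0 0 0; 0 0 -62 0 0 0'; python3 -m crank '0 0 -62 0 0 0; 0 0 0 0 0 0'; python3 -c "
from h import *
plan([.5184,.2608,.32],71.2)
im,C=snap('w7')"
```

```text
time: 19.35
eef_pos: [0.4364, -0.0556, 0.0037]
tcp_rot: [0.754, 0.657, 0.0, 0.0]
contact_force: [0.6, -0.8, 3.8]
opening: 0.695
time: 19.98
eef_pos: [0.4353, -0.055, 0.2568]
tcp_rot: [0.754, 0.657, 0.0, 0.0]
contact_force: [1.5, -0.1, -2.4]
opening: 0.693
time: 20.23
eef_pos: [0.4381, -0.0561, 0.3237]
tcp_rot: [0.754, 0.657, 0.003, 0.006]
contact_force: [0.4, 0.7, -0.6]
opening: 0.699
t 20.23 at [ 0.4381 -0.0561  0.3237] psi 82.12 tilt 0.74 F [ 0.4  0.7 -0.6] op 0.699
54.1 6.0 0.5 0.0021 0.0002 0.0318; 54.3 4.3 0.6 0.0021 0.0002 0.0318; 54.4 2.6 0.6 0.0021 0.0002 0.0318; 54.5 0.8 0.6 0.0021 0.0002 0.0318; 54.5 -0.9 0.6 0.0021 0.0002 0.0318
54.4 -2.6 0.6 0.0021 0.0002 0.0318
```

View pics/w7.png

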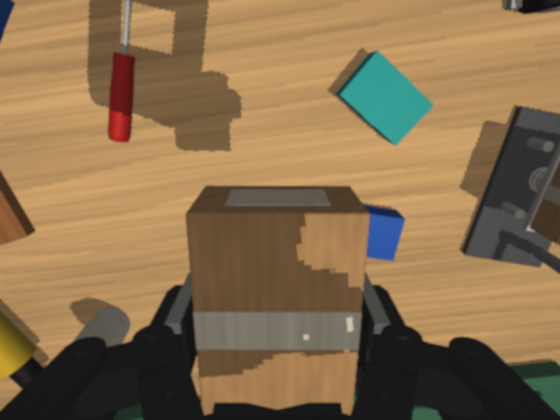

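```bash
python3 -c "
from h import *
print(held(None,.0313,[[188,213],[368.5,213]]))"
python3 -m crank '54 6 0 0 0 0.032; 54.5 4.5 0 0 0 0.032; 54.5 2.5 0 0 0 0.032; 54.5 1 0 0 0 0.032; 54.5 -1 0 0 0 0.032'; python3 -m crank '54.5 -2.5 0 0 0 0.031; 0 0 0 0 0 0; 0 0 0 0 0 0; 0 0 0 0 0 0; 0 0 0 0 0 0'; python3 -c "
from h import *
plan([.5184,.2608,.21],71.2)"
```

```text
[[-28.23 -45.04 -31.3 ]
 [ 29.46 -45.04 -31.3 ]]
time: 20.9
eef_pos: [0.5023, 0.2102, 0.3136]
tcp_rot: [0.804, 0.594, -0.002, -0.001]
contact_force: [0.8, 0.2, -0.2]
opening: 0.699
time: 21.52
eef_pos: [0.5171, 0.2604, 0.3165]
tcp_rot: [0.814, 0.581, -0.0, 0.0]
contact_force: [0.2, 0.4, -2.7]
opening: 0.697
t 21.52 at [0.5171 0.2604 0.3165] psi 71.07 tilt 0.01 F [ 0.2  0.4 -2.7] op 0.697
0.4 0.6 53.3 0.0000 0.0001 -0.0011; 0.4 0.6 53.3 0.0000 0.0001 -0.0011
```

```bash
python3 -m crank '0.4 0.6 40 0 0 -0.001; 0.4 0.6 40 0 0 0; 0 0 34 0 0 0; 0 0 0 0 0 0; 0 0 0 0 0 0'; python3 -m crank '0 0 0 0 0 0; 0 0 0 0 0 0; 0 0 0 0 0 0; 0 0 0 0 0 0; 0 0 0 0 0 0'; python3 -c "
from h import *
plan([.5184,.2608,.1787],71.2)
im,C=snap('w8')"
```

```text
time: 22.15
eef_pos: [0.5195, 0.2617, 0.2044]
tcp_rot: [0.813, 0.582, 0.001, 0.0]
contact_force: [-0.0, -0.1, 0.1]
opening: 0.7
time: 22.78
eef_pos: [0.5185, 0.2619, 0.2025]
tcp_rot: [0.813, 0.582, -0.0, -0.0]
contact_force: [-0.3, -0.3, -1.7]
opening: 0.7
t 22.77 at [0.5185 0.2619 0.2025] psi 71.22 tilt 0.01 F [-0.3 -0.3 -1.7] op 0.7
-1.0 0.3 23.8 -0.0001 0.0001 0.0004
```

View pics/w8.png

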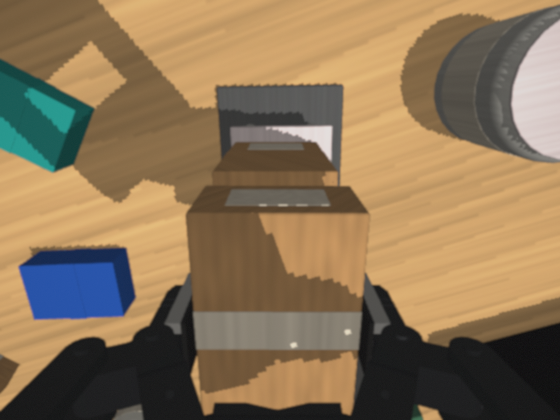

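```bash
python3 -m crank '-1 0.3 10 0 0 0; 0 0 10 0 0 0; 0 0 0 0 0 0; 0 0 0 0 0 0; 0 0 0 0 0 0'; python3 -m crank '0 0 0 0 0 0; 0 0 0 0 0 0'; python3 -m crank '0 0 1.5 0 0 0; 0 0 0 0 0 0; 0 0 0 0 0 0'; python3 -m crank '0 0 1 0 0 0; 0 0 0 0 0 0; 0 0 0 0 0 0';python3 -m crank '0 0 1 0 0 0; 0 0 0 0 0 0; 0 0 0 0 0 0'
```

```text
time: 23.45
eef_pos: [0.5188, 0.2609, 0.183]
tcp_rot: [0.813, 0.582, 0.0, 0.0]
contact_force: [-0.1, 0.2, -1.6]
opening: 0.692
time: 23.7
eef_pos: [0.5186, 0.2608, 0.1828]
tcp_rot: [0.813, 0.582, 0.0, 0.0]
contact_force: [0.5, 0.2, -2.5]
opening: 0.695
time: 24.08
eef_pos: [0.5185, 0.2608, 0.181]
tcp_rot: [0.813, 0.582, -0.0, -0.0]
contact_force: [-0.5, -0.1, -1.7]
opening: 0.693
time: 24.45
eef_pos: [0.5185, 0.2608, 0.18]
tcp_rot: [0.813, 0.582, -0.0, -0.0]
contact_force: [0.0, -0.2, -1.9]
opening: 0.696
time: 24.82
eef_pos: [0.5185, 0.2608, 0.179]
tcp_rot: [0.813, 0.582, -0.0, -0.0]
contact_force: [-0.5, -0.6, -1.2]
opening: 0.698
```

```bash
python3 -m crank '0 0 0.7 0 0 0; 0 0 0 0 0 0; 0 0 0 0 0 0'; python3 -m crank '0 0 0.7 0 0 0; 0 0 0 0 0 0; 0 0 0 0 0 0'
```

```text
time: 25.2
eef_pos: [0.5186, 0.2608, 0.1786]
tcp_rot: [0.813, 0.582, 0.0, 0.0]
contact_force: [-0.5, 0.3, -0.1]
opening: 0.696
time: 25.58
eef_pos: [0.5186, 0.2608, 0.1777]
tcp_rot: [0.813, 0.582, 0.0, 0.0]
contact_force: [-0.9, 0.1, 0.5]
opening: 0.698
```

```bash
python3 -m crank '0 0 0 0 0 0; 0 0 0 0 0 0; 0 0 0 0 0 0; 0 0 0 0 0 0' 1; python3 -m crank '0 0 -10 0 0 0; 0 0 -30 0 0 0; 0 0 -50 0 0 0; 0 0 -50 0 0 0; 0 0 -50 0 0 0';  python3 -m crank '0 0 0 0 0 0; 0 0 0 0 0 0; 0 0 0 0 0 0; 0 0 0 0 0 0; 0 0 0 0 0 0'; python3 - <<'E'
from h import *
plan([.5184,.2608,.25],71.2)
im,C=snap('w9')
S=optics.read_camera('side');save(cv2.resize(S[85:205,185:345],None,fx=5,fy=5,interpolation=cv2.INTER_CUBIC),'s9')
S=optics.read_camera('scene');save(cv2.resize(S[150:290,310:450],None,fx=4.2,fy=4.2,interpolation=cv2.INTER_CUBIC),'c9')
p=fitrect(im,C,.5184,.2608,-18.8,.208,search=(3,2))
z=lambda a:cv2.resize(a[100:260,210:350],None,fx=2.8,fy=2.8,interpolation=cv2.INTER_CUBIC)
save(np.hstack([z(im),z(draw(im,C,p,.208))]),"w9f")
E
```

```text
time: 26.08
eef_pos: [0.5185, 0.2608, 0.1776]
tcp_rot: [0.813, 0.582, 0.0, 0.0]
contact_force: [0.1, 0.3, -0.2]
opening: 1.0
time: 26.7
eef_pos: [0.5183, 0.2607, 0.3703]
tcp_rot: [0.813, 0.582, 0.001, 0.0]
contact_force: [0.8, 0.3, 0.4]
opening: 1.001
time: 27.32
eef_pos: [0.5183, 0.2607, 0.3667]
tcp_rot: [0.813, 0.582, -0.001, -0.0]
contact_force: [-0.6, 0.7, -0.2]
opening: 1.002
t 27.32 at [0.5183 0.2607 0.3667] psi 71.22 tilt 0.09 F [-0.6  0.7 -0.2] op 1.002
0.1 0.1 58.3 -0.0006 0.0005 0.0002; 0.1 0.1 58.3 -0.0006 0.0005 0.0002
fit [519.2 260.4] mm yaw -19.14 med|r|px 0.48 inl [np.int64(25), np.int64(21), np.int64(10), np.int64(25)]
```

View pics/w9f.png

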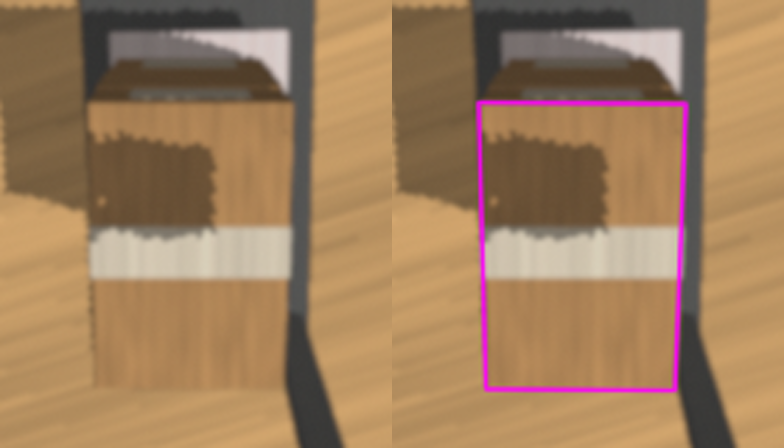

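View pics/s9.png

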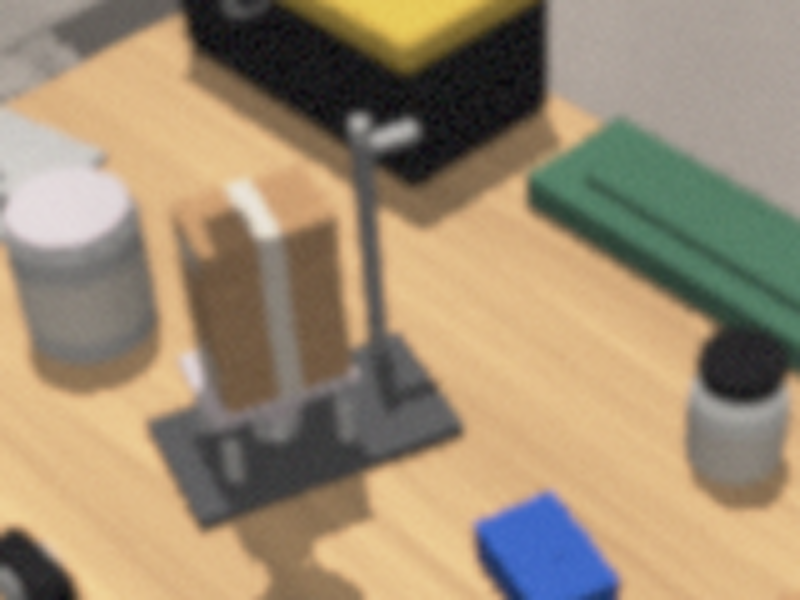

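View pics/c9.png

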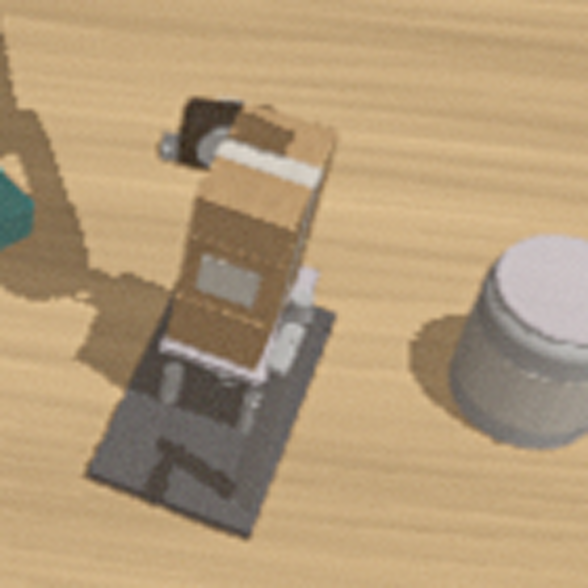

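```bash
python3 -m crank '0 0 40 0 0 0; 0 0 40 0 0 0; 0 0 35 0 0 0; 0 0 20 0 0 0; 0 0 0 0 0 0' -1 30; python3 -m crank '0 0 0 0 0 0; 0 0 0 0 0 0; 0 0 0 0 0 0; 0 0 0 0 0 0; 0 0 0 0 0 0'; python3 -c "
from h import *
plan([.5184,.2608,.21],71.2)"
```

```text
time: 28.1
eef_pos: [0.5178, 0.2606, 0.2311]
tcp_rot: [0.813, 0.582, -0.001, -0.001]
contact_force: [0.4, -0.1, 0.1]
opening: -0.002
time: 28.72
eef_pos: [0.5185, 0.2608, 0.2328]
tcp_rot: [0.813, 0.582, 0.0, 0.0]
contact_force: [0.3, -0.1, -0.0]
opening: 0.001
t 28.73 at [0.5185 0.2608 0.2328] psi 71.22 tilt 0.02 F [ 0.3 -0.1 -0. ] op 0.001
-0.1 -0.1 22.8 0.0002 -0.0001 0.0004
```

```bash
python3 -m crank '0 0 10 0 0 0; 0 0 8 0 0 0; 0 0 0 0 0 0; 0 0 0 0 0 0; 0 0 0 0 0 0'; python3 -m crank '0 0 2 0 0 0; 0 0 2 0 0 0; 0 0 0 0 0 0';python3 -m crank '0 0 2 0 0 0; 0 0 2 0 0 0; 0 0 0 0 0 0'; python3 -m crank '0 0 2 0 0 0; 0 0 2 0 0 0; 0 0 0 0 0 0; 0 0 0 0 0 0'
```

```text
time: 29.35
eef_pos: [0.5187, 0.2609, 0.215]
tcp_rot: [0.813, 0.582, 0.0, 0.0]
contact_force: [0.2, -0.3, -0.3]
opening: 0.001
time: 29.72
eef_pos: [0.5183, 0.2608, 0.2103]
tcp_rot: [0.813, 0.582, -0.0, -0.0]
contact_force: [-0.1, 0.2, -0.9]
opening: -0.002
time: 30.1
eef_pos: [0.5187, 0.2609, 0.2068]
tcp_rot: [0.813, 0.582, 0.0, 0.0]
contact_force: [0.4, 0.8, 2.0]
opening: -0.004
time: 30.6
eef_pos: [0.5187, 0.2609, 0.2029]
tcp_rot: [0.813, 0.582, 0.0, 0.0]
contact_force: [-0.8, -0.8, 3.1]
opening: 0.003
```

```bash
python3 -m crank '0 0 2.5 0 0 0; 0 0 2.5 0 0 0; 0 0 2.5 0 0 0; 0 0 2.5 0 0 0; 0 0 0 0 0 0'; python3 -m crank '0 0 2 0 0 0; 0 0 2 0 0 0; 0 0 0 0 0 0; 0 0 0 0 0 0'; python3 -m crank '0 0 2 0 0 0; 0 0 0 0 0 0; 0 0 0 0 0 0'
```

```text
time: 31.22
eef_pos: [0.5188, 0.2609, 0.1933]
tcp_rot: [0.813, 0.582, 0.0, 0.0]
contact_force: [-1.4, -0.8, 7.1]
opening: -0.002
time: 31.72
eef_pos: [0.5188, 0.2609, 0.19]
tcp_rot: [0.813, 0.582, 0.0, 0.0]
contact_force: [-1.7, -2.0, 8.4]
opening: -0.001
time: 32.1
eef_pos: [0.5189, 0.2609, 0.1882]
tcp_rot: [0.813, 0.582, 0.0, 0.0]
contact_force: [-2.4, -0.1, 9.2]
opening: -0.001
```

```bash
for i in 1; do python3 -m crank '0 0 1.5 0 0 0; 0 0 0 0 0 0; 0 0 0 0 0 0'; python3 -m crank '0 0 1 0 0 0; 0 0 0 0 0 0; 0 0 0 0 0 0'; python3 -m crank '0 0 1 0 0 0; 0 0 0 0 0 0; 0 0 0 0 0 0'; done
```

```text
time: 32.48
eef_pos: [0.5189, 0.2609, 0.1869]
tcp_rot: [0.813, 0.582, 0.0, 0.0]
contact_force: [-3.1, -0.8, 10.1]
opening: 0.001
time: 32.85
eef_pos: [0.5189, 0.2609, 0.186]
tcp_rot: [0.813, 0.582, 0.001, 0.0]
contact_force: [-2.4, -1.6, 9.0]
opening: 0.003
time: 33.22
eef_pos: [0.5189, 0.2609, 0.1851]
tcp_rot: [0.813, 0.582, 0.001, 0.0]
contact_force: [-3.0, -1.8, 9.9]
opening: 0.001
```

```bash
python3 -m crank '0 0 0.7 0 0 0; 0 0 0 0 0 0; 0 0 0 0 0 0'; python3 -m crank '0 0 0.7 0 0 0; 0 0 0 0 0 0; 0 0 0 0 0 0'; python3 -m crank '0 0 0.7 0 0 0; 0 0 0 0 0 0; 0 0 0 0 0 0'
```

```text
time: 33.6
eef_pos: [0.519, 0.261, 0.1851]
tcp_rot: [0.813, 0.582, 0.001, 0.0]
contact_force: [-4.2, -0.2, 12.7]
opening: 0.002
time: 33.98
eef_pos: [0.519, 0.261, 0.185]
tcp_rot: [0.813, 0.582, 0.001, 0.0]
contact_force: [-4.7, -2.1, 13.9]
opening: -0.001
time: 34.35
eef_pos: [0.5192, 0.2611, 0.185]
tcp_rot: [0.813, 0.582, 0.001, 0.0]
contact_force: [-5.0, -1.7, 17.0]
opening: 0.006
```

```bash
python3 -m crank '0 -0.7 0 0 0 0; 0 0 0 0 0 0; 0 0 0 0 0 0'; python3 -m crank '0 -0.5 0.4 0 0 0; 0 0 0 0 0 0; 0 0 0 0 0 0'
```

```text
time: 34.72
eef_pos: [0.519, 0.2611, 0.185]
tcp_rot: [0.813, 0.582, 0.001, 0.001]
contact_force: [-4.6, -2.0, 16.1]
opening: -0.001
time: 35.1
eef_pos: [0.519, 0.2612, 0.185]
tcp_rot: [0.813, 0.582, 0.002, 0.001]
contact_force: [-3.9, -3.0, 16.7]
opening: -0.002
```

```bash
python3 -m crank '-0.7 -0.7 0 0 0 0; 0 0 0 0 0 0; 0 0 0 0 0 0'; python3 -m crank '-0.5 -0.5 0.3 0 0 0; 0 0 0 0 0 0; 0 0 0 0 0 0'; python3 -m crank '0 0 0 0 0 0; 0 0 0 0 0 0; 0 0 0 0 0 0';python3 - <<'E'
from h import *
plan([.5184,.2608,.185],71.2)
S=optics.read_camera('side');save(cv2.resize(S[85:205,185:345],None,fx=5,fy=5,interpolation=cv2.INTER_CUBIC),'s10')
S=optics.read_camera('scene');save(cv2.resize(S[150:290,310:450],None,fx=4.2,fy=4.2,interpolation=cv2.INTER_CUBIC),'c10')
im,C=snap('w10')
E
```

```text
time: 35.48
eef_pos: [0.5188, 0.261, 0.185]
tcp_rot: [0.813, 0.582, 0.003, 0.002]
contact_force: [-0.6, -2.5, 15.4]
opening: 0.001
time: 35.85
eef_pos: [0.5187, 0.2609, 0.185]
tcp_rot: [0.813, 0.582, 0.004, 0.002]
contact_force: [-0.7, -1.1, 15.1]
opening: -0.001
time: 36.22
eef_pos: [0.5187, 0.2609, 0.185]
tcp_rot: [0.813, 0.582, 0.004, 0.002]
contact_force: [-0.7, -1.7, 14.6]
opening: 0.0
t 36.23 at [0.5187 0.2609 0.185 ] psi 71.22 tilt 0.48 F [-0.7 -1.7 14.6] op 0.0
-0.2 -0.3 0.0 0.0073 -0.0042 0.0004
```

View pics/s10.png

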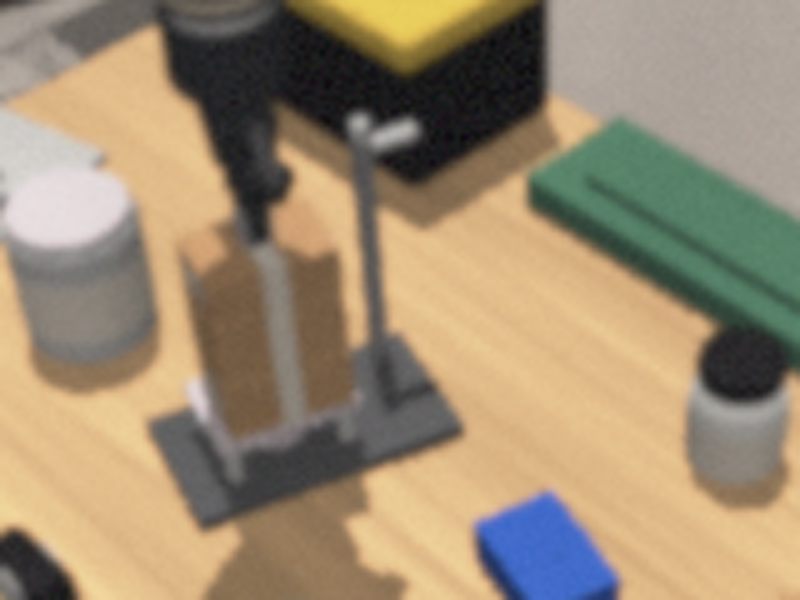

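View pics/c10.png

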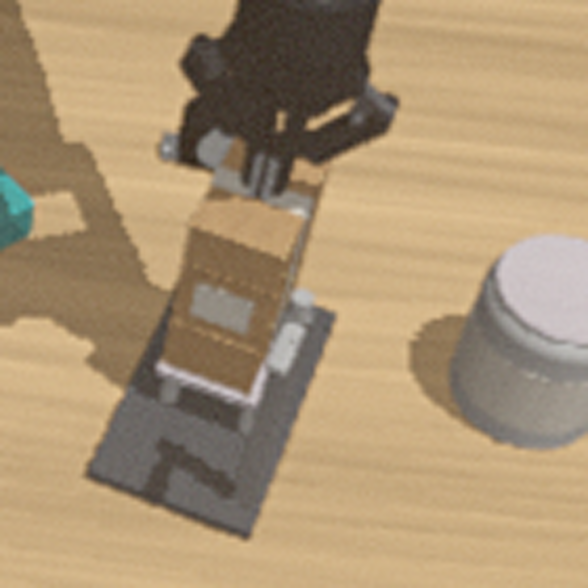

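View pics/w10.png

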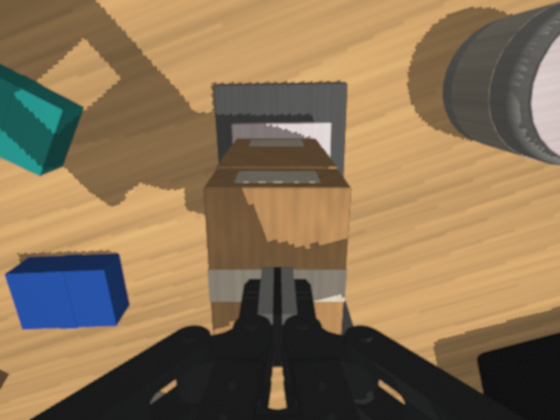

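The column is down: platform on its pins at TCP z 0.185, and the edges in w10, s10 and c10 are flush. I'll add a little push for margin and check that it holds steady.

```bash
python3 -m crank '0 -0.2 0.8 0 0 0; 0 0 0 0 0 0; 0 0 0 0 0 0'; python3 -m crank '0 0 0 0 0 0; 0 0 0 0 0 0; 0 0 0 0 0 0; 0 0 0 0 0 0; 0 0 0 0 0 0'; python3 -m crank '0 0 0 0 0 0; 0 0 0 0 0 0; 0 0 0 0 0 0; 0 0 0 0 0 0'
```

```text
time: 36.75
eef_pos: [0.5188, 0.261, 0.185]
tcp_rot: [0.813, 0.582, 0.004, 0.002]
contact_force: [-1.2, -2.0, 17.6]
opening: 0.002
time: 37.38
eef_pos: [0.5188, 0.2609, 0.185]
tcp_rot: [0.813, 0.582, 0.004, 0.002]
contact_force: [-1.9, -2.6, 17.1]
opening: -0.002
time: 37.88
eef_pos: [0.5188, 0.261, 0.185]
tcp_rot: [0.813, 0.582, 0.004, 0.002]
contact_force: [-1.5, -1.5, 17.0]
opening: -0.003
```

```bash
python3 -c "
from plant import ctrl
print(ctrl.sign_off())"
```

```text
the job is handed in; nothing more can be done
None
```

The deep carton and then the shallow one are stacked on the first carton, and I handed in at about 38 s with the shut fingertips still pressing the column down.

- **Hard on the stop:** the fingertips stayed at z = 0.185 m, 25 mm below the full-up height, while the push rose from about 10 N to 17 N. It then held steady at about 17 N for a second before hand-in.
- **Flush edges:** the last wrist, side and scene pictures show the three cartons' edges in line. The camera fits put the deep and shallow cartons within about 1 mm of the first. Their angles came out 0.4 to 0.9° off, partly because the fit caught on background edges. The gripper's own angle at release matched to about 0.1°.
- **Side force:** it grew to about 5 N while I pressed, so I eased it to about 2 N with small sideways shifts. That left the tool tilted about 0.5°, and nothing slipped.
- **Everything else:** I did not touch the small carton or anything else on the bench. I took no final full-bench picture to confirm that.

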